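Put the mixed-up heels on their own soles

TASK

The three heels have been laid on the wrong soles. Put each heel on the heel seat of the sole it fits - largest heel on the largest sole, middle-sized on the middle, smallest on the smallest - sitting flat and straight with its curved back along the sole's curved back edge and its flat front towards the toe; the stone slab is free if you need to park one on the way. Do not shift or knock over the tack tin, the thread spool or the cake of wax.

Things in the scene. Friction and masses are not known exactly. Their poses are not given: they have to be found in the camera images.
- heel_large: the largest shoe heel (a man's low broad heel): loose D-shaped block, brown stacked leather, black rubber top; 66 long (x), 62 wide (y), 28 mm high, about 100 g. Upright walls; back (-x) curved, front (+x) flat, sides parallel from x = -5 mm to the front. Origin: mid-length, mid-width, underside; x to its flat front, z up. Starts on another size's sole, within 0.3 rad of its line.
- heel_medium: the middle-sized, tallest shoe heel (a woman's block heel): loose D-shaped block, brown stacked leather, black rubber top; 50 long (x), 50 wide (y), 42 mm high, about 80 g. Upright walls; back (-x) curved, front (+x) flat, sides parallel from x = -3 mm to the front. Origin: mid-length, mid-width, underside; x to its flat front, z up. Starts on another size's sole, within 0.3 rad of its line.
- heel_small: the smallest shoe heel (a child's low heel): loose D-shaped block, brown stacked leather, black rubber top; 44 long (x), 40 wide (y), 20 mm high, about 35 g. Upright walls; back (-x) curved, front (+x) flat, sides parallel from x = -4 mm to the front. Origin: mid-length, mid-width, underside; x to its flat front, z up. Starts on another size's sole, within 0.3 rad of its line.
- sole_large: the largest tan leather sole (a man's), flat, tacked down (fixed): 290 mm long, 6 thick, 66 wide at the heel end. Origin: underside, centre line, mid-length; x to the toe (away from the robot, within 0.25 rad), z up. Home of the largest heel: heel origin at (-110, 0, 6) mm here, heel x along this x; its curved back is then 2 mm inside the sole's curved back edge.
- sole_medium: the middle-sized tan leather sole (woman's, narrow toe), flat, tacked down (fixed): 244 mm long, 6 thick, 54 wide at the heel end. Origin: underside, centre line, mid-length; x to the toe (away from the robot, within 0.25 rad), z up. Home of the middle-sized heel: heel origin at (-95, 0, 6) mm here, heel x along this x; its curved back is then 2 mm inside the sole's curved back edge.
- sole_small: the smallest tan leather sole (a child's, round toe), flat, tacked down (fixed): 180 mm long, 6 thick, 44 wide at the heel end. Origin: underside, centre line, mid-length; x to the toe (away from the robot, within 0.25 rad), z up. Home of the smallest heel: heel origin at (-66, 0, 6) mm here, heel x along this x; its curved back is then 2 mm inside the sole's curved back edge.
- slab: flat pale marble slab, 140 x 140 x 12 mm, fixed to the bench, empty: a free spot to park a heel. Origin: centre of its underside; its top is 12 mm above that; z up.
- tack_tin: small round open aluminium tin of tacks standing loose between the soles, 48 mm across, 22 mm high; a bystander, leave it. Origin: centre of its underside.
- spool: wooden spool of pale thread standing loose on end between the soles, 40 mm across, 55 mm high; a bystander, leave it. Origin: centre of its underside.
- wax: round amber-coloured cake of wax lying loose between the soles, 44 mm across, 18 mm high; a bystander, leave it. Origin: centre of its underside.

How it is judged:
By the outcome, as a careful person would: the job done as asked, in the order asked, and still so for the second after the job is handed in, with the robot touching nothing.
It also fails if it takes over 112 s, if anything falls off the work surface, if the arm or the gripper's body presses on something with over 40 N, if the wrist force passes 120 N, or if a joint passes its speed limit or range.

ROBOT

A 6-joint arm with a two-finger parallel gripper is mounted at the origin on the work surface. World frame = base frame: x ahead of the robot, y to its left, z up, the work surface at z = 0. Lengths are in m, angles in degrees, forces in N, time in s.
With the tool pointing down it reaches from about 0.35 to 0.875 m from the base axis. Payload 4.2 kg.
Tool frame: the origin (TCP) lies between the finger pads; the fingertips stand 8 mm ahead of it and the grasp point (between the pads) lies 11 mm behind it; x points along the fingers, y is the direction in which the jaws open and shut, and the axes are right-handed (so a half turn about x gives the same grasp; the last joint's range is limited). The gripper opens to 87 mm and grips with 3 to 60 N. Pads are 19 mm wide; open, the fingers measure 117 mm over their backs; the gripper's body (75 mm by 190 mm) begins 51 mm behind the grasp point.
Start: joints at [83.915, 22.042, 0.453, 0, -68.411, -14.817], TCP at [0.223, 0.584, 0.201] pointing down, gripper open.
Joint ranges: [-179.83, 179.83], [-69.29, 118.12], [-61.27, 80.66], [-181.25, 117.63], [-171.15, -9.14], [-177.46, 177.46]. Speed limits (degrees/s): [159.86, 159.86, 180, 180, 180, 180].

INTERFACE

Orientations are given as a 3x3 rotation matrix whose columns are the frame's x, y, z axes.
In Python, from station import r gives the robot as it stands. The module is installed in compiled form; this text tells all that it offers.
- The arm moves only by the tool move_arm, never from a script. Its argument "increments" is one flat list of numbers, 7 for each row, row after row: the turn, a rotation vector about the tool's x, y, z in degrees, then the shift along the tool's x, y, z in m, then the finger opening in m, from 0 to 0.087. A call has 1 to 12 rows; each row is the pose to reach, as a shift and turn from the pose commanded when the call began, along the tool's axes at that moment; what a row does not reach only later rows make up. A row lasts 1/12 s, in which the tool goes at most 41.7 mm and 7.16 degrees, less where a joint would pass 70% of its speed; a pose out of reach is approached as far as the arm can. A call with a gripper value outside its range is refused whole. The fingers move at their own pace and stop on an object; the grip force is fixed at half the most. Time passes only in rows, so rows that repeat a pose let the fingers close. It gives the time, the measured TCP pose, the force and the opening at its end, in the units of the state.
- r.sense(): the state, without advancing time (a new reading comes with each control period).
- r.capture(name): name is "scene" or "top" or "wrist"; returns the picture (480x640x3 uint8, red, green, blue); there is no depth.
- r.calibration(name): a dict with "fx", "fy", "cx", "cy" (pixels), "D" ([k1, k2, p1, p2, k3] as OpenCV has them; the pictures are not rectified), "rvec" (rotation vector, rad) and "tvec" (3), from world to camera coordinates, as OpenCV has them; the wrist camera has in their place "tool_from_camera" (4x4, takes a point from camera to tool coordinates, whose origin is the TCP and whose axes are the tool frame's). Camera axes: x right, y down, z forward; pixel columns grow to the right and rows downward; lengths in m; the calibration is good to about 2 mm. A picture is of the moment at which its call begins: read the wrist's pose just before it. calibration takes no time and is no camera call.
- r.finish_job(): hands the job in, once; it reports no verdict.
The state is a dict: "time_s": time; "joints": joint angles; "joint_velocities": joint speeds; "effort": joint torques, N m; "tcp_pos": TCP position; "ee_rot": TCP orientation; "wrist_force": force on the tool from outside, world axes, zero at the start; "moment": the same for the moment, N m; "gripper_width": opening from 0.0 (shut) to 1.0 (fully open).
Only numpy, scipy, OpenCV 4.12 (cv2) and the standard library are available. Lean on these libraries where they do the work, as an engineer would, in place of code of your own. Each camera call takes 0.05 s, during which the arm holds its last target.

## Working session

There is one attempt and no reset: what is moved stays moved. The work goes in short steps, Python scripts to look and compute and a tool call to move; the robot and the scene stay as the last step left them, time stands still between calls to the robot, and variables do not carry over. Pictures are saved under pics/ and viewed, and the job is handed in when it is done.

Besides the shell and the picture viewer there is one more tool, called after ">>>" as name(argument=value, ...) on one line, values as JSON. move_arm: Moves the arm, as the interface text tells. Its arguments: {"type":"object","properties":{"increments":{"type":"array","items":{"type":"number"}}},"required":["increments"]}

```bash
mkdir -p pics; python3 - <<'E'
from station import r
import cv2,numpy as np
s=r.sense();print(s)
for n in ("scene","top","wrist"):
    im=r.capture(n);cv2.imwrite(f"pics/{n}0.png",im[:,:,::-1]);print(n,r.calibration(n))
E
```

```text
{'time_s': 0.0, 'joints': array([ 8.39163977e+01,  2.20889851e+01,  3.79261766e-01, -2.81508320e-02,
       -6.84120100e+01, -1.48158823e+01]), 'joint_velocities': array([-0.01679528, -0.00301996, -0.08442299, -0.02462892, -0.00240479,
       -0.03796995]), 'effort': array([ 1.63079236e-03, -3.90667176e+01,  1.87400079e+01,  4.21957567e+00,
        1.09988110e-02, -1.77653769e-04]), 'tcp_pos': array([0.22271881, 0.58326606, 0.20027701]), 'ee_rot': array([[-6.79451764e-04, -3.56898185e-01, -9.34143043e-01],
       [-2.06422257e-03, -9.34140767e-01,  3.56898817e-01],
       [-9.99997639e-01,  2.17077468e-03, -1.02013696e-04]]), 'wrist_force': array([-0.10683426,  0.73006874, -1.01959152]), 'moment': array([-0.0209196 ,  0.00994459, -0.00974309]), 'gripper_width': 0.9993510105649337}
scene {'fx': 447.93226260306164, 'fy': 447.93226260306164, 'cx': 319.2713501115726, 'cy': 236.42629531579158, 'D': array([0.02491747, 0.        , 0.        , 0.        , 0.        ]), 'rvec': array([ 2.03086456,  1.5473879 , -0.55440062]), 'tvec': array([-0.15395572, -0.37172092,  1.40991902])}
top {'fx': 481.4752129908781, 'fy': 481.4752129908781, 'cx': 316.75758797645346, 'cy': 239.8648803100919, 'D': array([-0.02523755,  0.        ,  0.        ,  0.        ,  0.        ]), 'rvec': array([ 2.19491735, -2.02031146,  0.21198651]), 'tvec': array([-0.04268035,  0.52692541,  0.84774169])}
wrist {'fx': 351.1569768751225, 'fy': 351.1569768751225, 'cx': 322.2082700493572, 'cy': 244.4168622622458, 'D': array([-0.05082426,  0.        ,  0.        ,  0.        ,  0.        ]), 'tool_from_camera': array([[-7.93663752e-04, -2.50047373e-01,  9.68233278e-01,
        -1.84384750e-01],
       [ 9.99999197e-01, -1.15510510e-03,  5.21395133e-04,
         1.01713575e-03],
       [ 9.88037714e-04,  9.68232915e-01,  2.50048089e-01,
        -6.77515751e-02],
       [ 0.00000000e+00,  0.00000000e+00,  0.00000000e+00,
         1.00000000e+00]])}
```

View pics/top0.png

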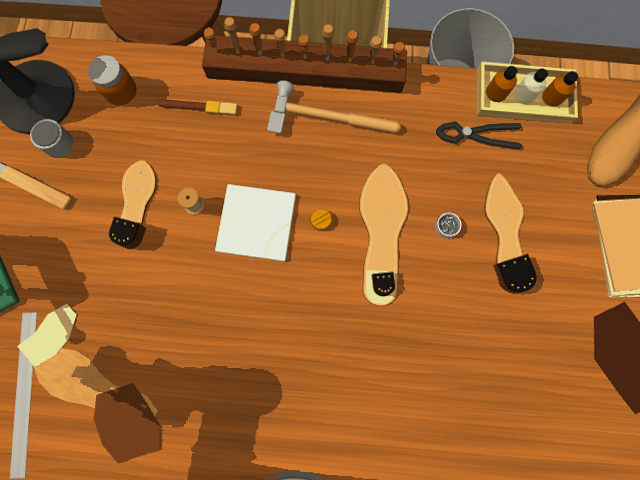

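View pics/scene0.png

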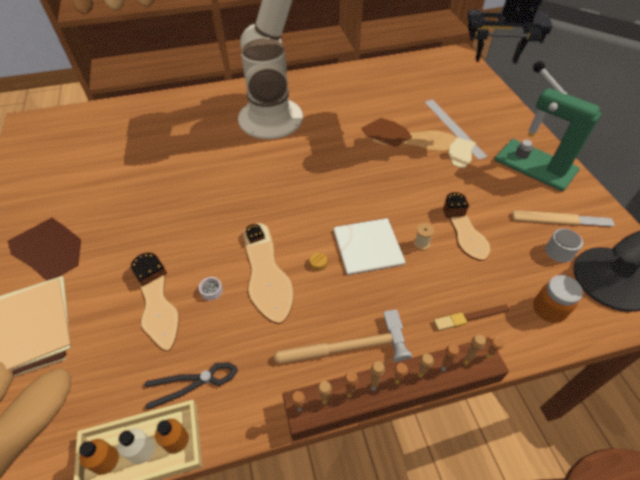

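View pics/wrist0.png

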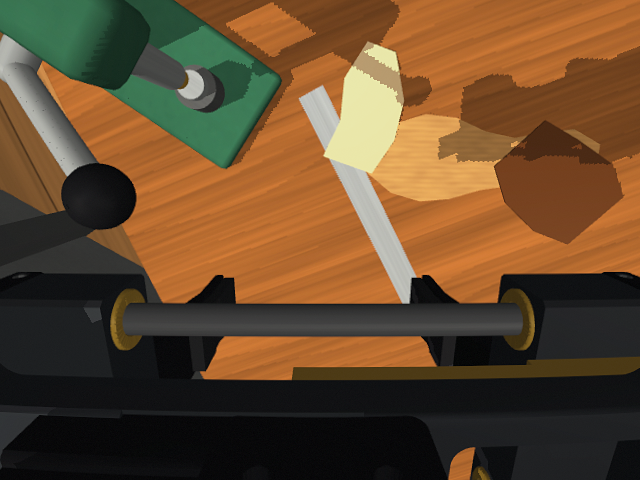

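The top view shows the medium heel on the small sole (left, about 126,232), the small heel on the large sole (383,285), and the large heel on the medium sole (517,273). The slab is at about (257,222). Next I'll measure positions.

```bash
cat > h.py <<'E'
from station import r
import cv2,numpy as np
def cam(n,s=None):
    c=r.calibration(n);K=np.array([[c['fx'],0,c['cx']],[0,c['fy'],c['cy']],[0,0,1]])
    if n!='wrist':
        R=cv2.Rodrigues(np.array(c['rvec'],float))[0];t=np.array(c['tvec']);return K,np.array(c['D']),R.T,-R.T@t
    T=np.array(c['tool_from_camera']);R=s['ee_rot']
    return K,np.array(c['D']),R@T[:3,:3],R@T[:3,3]+s['tcp_pos']
def cast(C,px,z):
    K,D,R,o=C;p=cv2.undistortPoints(np.array(px,float).reshape(-1,1,2),K,D).reshape(-1,2)
    d=np.c_[p,np.ones(len(p))]@R.T
    return (o+d*((z-o[2])/d[:,2])[:,None])[:,:2]
def shoot(n,name):
    s=r.sense();im=r.capture(n)[:,:,::-1].copy();cv2.imwrite(f'pics/{name}.png',im);np.savez(f'pics/{name}.npz',im=im,R=s['ee_rot'],p=s['tcp_pos']);return im,cam(n,s)
def load(n,name):
    d=np.load(f'pics/{name}.npz');return d['im'],cam(n,dict(ee_rot=d['R'],tcp_pos=d['p']))
E
python3 - <<'E'
from h import *
im=cv2.imread('pics/top0.png');C=cam('top');print(C[3])
hsv=cv2.cvtColor(im,cv2.COLOR_BGR2HSV)
for n,p,z in (('medium heel',(126,232),.048),('small',(383,285),.026),('large',(517,273),.034),('slab',(257,222),.012),('spool',(188,197),.05),('wax',(321,219),.018),('tin',(449,225),.02),('smallS toe',(142,161),.006),('largeS toe',(384,165),.006),('medS toe',(500,174),.006)):
    print(n,cast(C,p,z).round(4), im[p[1],p[0]])
a=im[150:310,90:300];b=im[150:310,340:550]
cv2.imwrite('pics/z0.png',cv2.resize(np.hstack([a,b]),None,fx=1.9,fy=1.9,interpolation=cv2.INTER_CUBIC))
E
```

```text
[ 0.34363206 -0.01258728  0.93802801]
medium heel [[0.5152 0.3639]] [22 24 28]
small [[ 0.4578 -0.1312]] [20 23 25]
large [[ 0.5004 -0.3833]] [16 19 22]
slab [[0.5638 0.1227]] [218 233 229]
spool [[0.5931 0.2549]] [43 43 37]
wax [[ 0.5789 -0.0033]] [ 10 141 216]
tin [[ 0.5872 -0.255 ]] [145 157 158]
smallS toe [[0.6742 0.3735]] [100 178 235]
largeS toe [[ 0.7064 -0.1225]] [ 95 175 234]
medS toe [[ 0.7073 -0.3606]] [ 79 151 221]
```

View pics/z0.png

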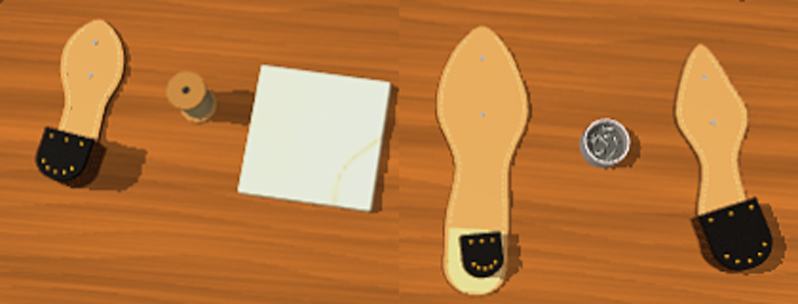

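>>> move_arm(increments=[-20, 0, 0, 0, 0.126, -0.286, 0.087, -20, 0, 0, 0, 0.126, -0.286, 0.087, -20, 0, 0, 0, 0.126, -0.286, 0.087, -20, 0, 0, 0, 0.126, -0.286, 0.087, -20, 0, 0, 0, 0.126, -0.286, 0.087, -20, 0, 0, 0, 0.126, -0.286, 0.087, -20, 0, 0, 0, 0.126, -0.286, 0.087, -20, 0, 0, 0, 0.126, -0.286, 0.087, -20, 0, 0, 0, 0.126, -0.286, 0.087, -20, 0, 0, 0, 0.126, -0.286, 0.087, -20, 0, 0, 0, 0.126, -0.286, 0.087, -20, 0, 0, 0, 0.126, -0.286, 0.087])

```text
time_s: 1.15
tcp_pos: [0.4445, 0.3649, 0.2012]
ee_rot: [[-0.0, -0.014, -1.0], [-0.0, -1.0, 0.014], [-1.0, 0.0, 0.0]]
wrist_force: [-0.5, 0.6, -0.2]
gripper_width: 1.0
```

```bash
python3 - <<'E'
from h import *
im,C=shoot('wrist','w1');s=r.sense();print(s['time_s'],s['tcp_pos'],s['ee_rot'],s['joints'])
E
```

```text
1.2 [0.44438776 0.36500875 0.20124965] [[-1.52710065e-04 -1.39996923e-02 -9.99901988e-01]
 [-3.42967314e-05 -9.99901999e-01  1.39996977e-02]
 [-9.99999988e-01  3.64312646e-05  1.52214956e-04]] [ 5.55287013e+01  1.71991380e+01 -6.76355768e+00 -6.67619055e-03
 -6.60438767e+01  3.36718602e+01]
```

View pics/w1.png

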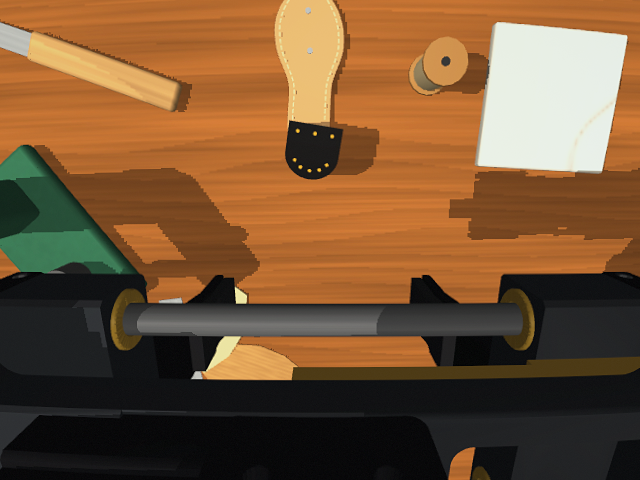

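Medium heel is at about (313,150) px on the small sole. The spool is at (440,65), clear of it.

```bash
cat >> h.py <<'E'
DIM=dict(large=(.066,.062,.028,-.005),medium=(.050,.050,.042,-.003),small=(.044,.040,.020,-.004))
def heel(im,C,px,name,zbase=.006,rad=75,vmax=50):
    L,W,H,xs=DIM[name];z=zbase+H
    V=im.max(axis=2);m=(V<vmax).astype(np.uint8)
    roi=np.zeros_like(m);cv2.circle(roi,px,rad,1,-1);m&=roi
    m=cv2.morphologyEx(m,cv2.MORPH_CLOSE,np.ones((7,7),np.uint8));m=cv2.morphologyEx(m,cv2.MORPH_OPEN,np.ones((3,3),np.uint8))
    cs,_=cv2.findContours(m,cv2.RETR_EXTERNAL,cv2.CHAIN_APPROX_NONE)
    c=max(cs,key=cv2.contourArea).reshape(-1,2).astype(float)
    P=cast(C,c,z)*1000
    (cx,cy),(a,b),th=cv2.minAreaRect(P.astype(np.float32));
    best=min((((th+k*90+180)%360-180) for k in range(4)),key=abs)
    ce=np.array([cx,cy]);yaw=np.radians(best)
    for _ in range(3):
        R=np.array([[np.cos(yaw),-np.sin(yaw)],[np.sin(yaw),np.cos(yaw)]]);q=(P-ce)@R
        xm,xM,ym,yM=q[:,0].min(),q[:,0].max(),q[:,1].min(),q[:,1].max()
        l,w=xM-xm,yM-ym
        f=q[(q[:,0]>xM-4)&(abs(q[:,1]-(ym+yM)/2)<w/2-4)]
        s1=q[(q[:,1]>yM-4)&(q[:,0]>(xm+xM)/2-2)&(q[:,0]<xM-4)];s2=q[(q[:,1]<ym+4)&(q[:,0]>(xm+xM)/2-2)&(q[:,0]<xM-4)]
        pf=np.polyfit(f[:,1],f[:,0],1);p1=np.polyfit(s1[:,0],s1[:,1],1);p2=np.polyfit(s2[:,0],s2[:,1],1)
        angs=np.degrees([-pf[0],p1[0],p2[0]])
        dy=(p1[1]+p2[1])/2;dx=(pf[1]+xm)/2
        ce=ce+R@np.array([dx,dy]);yaw+=np.radians(np.median(angs))
    print(name,'centre mm',ce.round(1),'yaw',np.degrees(yaw).round(2),'LxW',l.round(1),w.round(1),'angs',angs.round(2),'rect',best)
    return ce,yaw,c
def vis(im,name,pts,box,f=3):
    o=im.copy()
    for c in pts:
        for x,y in np.round(c).astype(int):o[y,x]=(255,0,255)
    x0,y0,x1,y1=box;cv2.imwrite(f'pics/{name}.png',cv2.resize(o[y0:y1,x0:x1],None,fx=f,fy=f,interpolation=cv2.INTER_NEAREST))
E
python3 - <<'E'
from h import *
im,C=load('wrist','w1')
for v in (40,50,60):ce,y,c=heel(im,C,(313,150),'medium',vmax=v)
vis(im,'v1',[c],(230,0,420,200))
T=cv2.imread('pics/top0.png');C=cam('top')
for n,p in (('medium',(126,232)),('small',(383,285)),('large',(517,273))): 
  heel(T,C,p,n,rad=30)
E
```

```text
medium centre mm [513.6 372.7] yaw -10.11 LxW 49.0 48.9 angs [ 0.07 -0.55 -0.  ] rect -10.010101318359375
medium centre mm [513.6 372.6] yaw -10.29 LxW 49.2 49.2 angs [ 0.47 -0.21 -0.  ] rect -9.954330444335938
medium centre mm [513.6 372.6] yaw -10.28 LxW 49.5 49.4 angs [ 0.73 -0.21 -0.  ] rect -9.999717712402344
medium centre mm [512.8 364.2] yaw -8.85 LxW 50.7 63.8 angs [-0.   -1.99  3.86] rect -7.614830017089844
small centre mm [ 459.3 -132.5] yaw 11.59 LxW 42.2 39.3 angs [-0.09  1.46  1.37] rect 10.453092575073242
large centre mm [ 497.3 -386.7] yaw 22.52 LxW 63.2 63.9 angs [ 0.   -0.01  0.14] rect 21.890514373779297
```

View pics/v1.png

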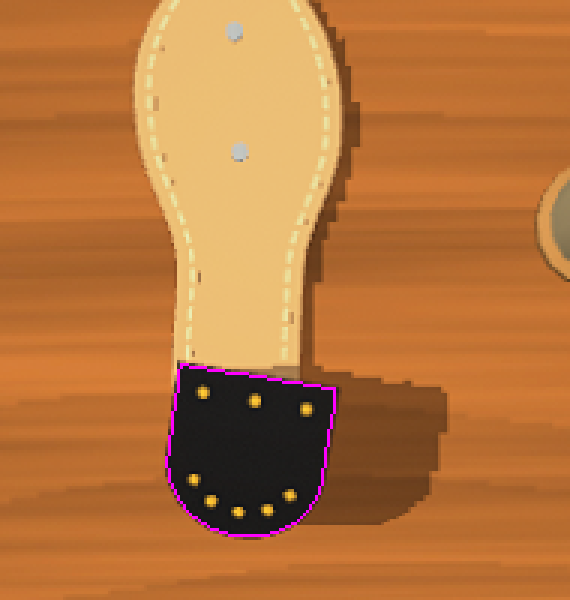

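>>> move_arm(increments=[-10, 0, 0, 0, 0.51, 0.048, 0.087, -10, 0, 0, 0, 0.51, 0.048, 0.087, -10, 0, 0, 0, 0.51, 0.048, 0.087, -10, 0, 0, 0, 0.51, 0.048, 0.087, -10, 0, 0, 0, 0.51, 0.048, 0.087, -10, 0, 0, 0, 0.51, 0.048, 0.087, -10, 0, 0, 0, 0.51, 0.048, 0.087, -10, 0, 0, 0, 0.51, 0.048, 0.087, -10, 0, 0, 0, 0.51, 0.048, 0.087, -10, 0, 0, 0, 0.51, 0.048, 0.087, -10, 0, 0, 0, 0.51, 0.048, 0.087, -10, 0, 0, 0, 0.51, 0.048, 0.087])

```text
time_s: 2.2
tcp_pos: [0.3902, -0.1338, 0.2019]
ee_rot: [[0.002, 0.161, -0.987], [0.0, -0.987, -0.161], [-1.0, 0.0, -0.002]]
wrist_force: [1.8, 0.0, -0.5]
gripper_width: 0.999
```

```bash
python3 - <<'E'
from h import *
im,C=shoot('wrist','w2');s=r.sense();print(s['time_s'],s['tcp_pos'],s['ee_rot'],s['joints'],s['wrist_force'])
E
```

```text
2.25 [ 0.38867491 -0.13933184  0.20166315] [[-7.01313594e-04  1.52765469e-01 -9.88262222e-01]
 [-1.70374402e-03 -9.88261213e-01 -1.52764104e-01]
 [-9.99998303e-01  1.57661031e-03  9.53354277e-04]] [  3.12974609   0.74236894 -27.00723239   0.10761489 -62.29589234
  95.60737695] [ 0.8921047  -2.56548541  0.57966002]
```

View pics/w2.png

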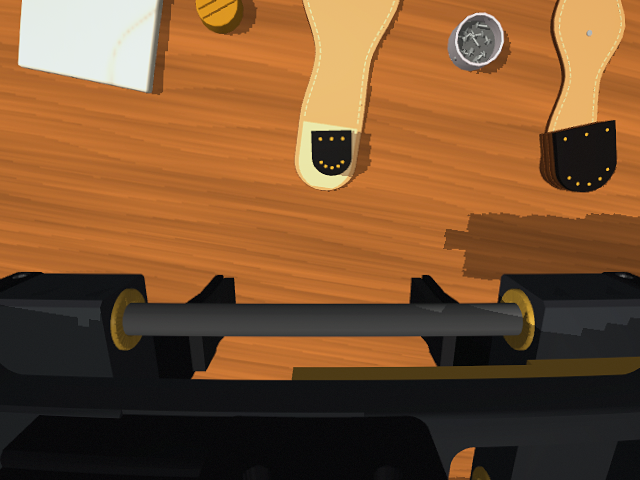

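```bash
python3 - <<'E'
from h import *
im,C=shoot('wrist','w2a')
im,C=shoot('wrist','w2b');s=r.sense();print(s['time_s'],s['tcp_pos'],s['ee_rot'],s['joint_velocities'])
ce,y,c=heel(im,C,(331,152),'small',vmax=50,rad=32)
ce,y,c=heel(im,C,(331,152),'small',vmax=40,rad=32)
vis(im,'v2',[c],(240,60,420,210))
E
```

```text
2.35 [ 0.38993193 -0.13469498  0.20134832] [[ 2.67766564e-05  1.53193481e-01 -9.88196214e-01]
 [ 2.57418355e-05 -9.88196214e-01 -1.53193480e-01]
 [-9.99999999e-01 -2.13359752e-05 -3.04040719e-05]] [ 4.59694225 -0.22458214 -0.03533321 -0.38822713  0.23021566 -0.94961164]
small centre mm [ 459.1 -133. ] yaw 10.99 LxW 42.9 38.9 angs [ 0.    1.36 -1.47] rect 9.522078514099121
small centre mm [ 459.1 -132.9] yaw 12.57 LxW 43.0 38.5 angs [-1.58  0.    0.67] rect 9.53024959564209
```

View pics/v2.png

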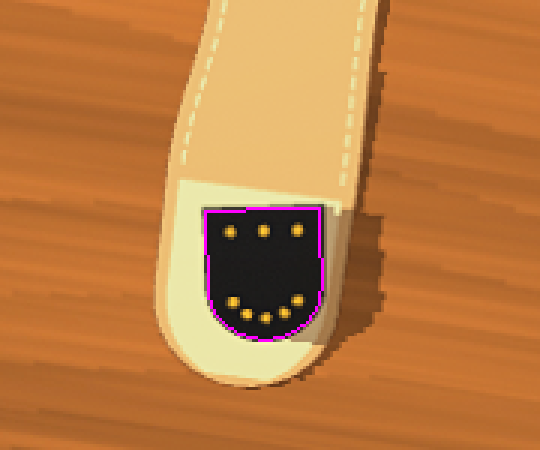

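Small heel found at (459,-133) mm, yaw 11°, on the pale heel seat of the large sole. I'll pick it up first.

>>> move_arm(increments=[-2.2, 0, 0, 0.121, 0.0087, -0.0745, 0.087, -2.2, 0, 0, 0.121, 0.0087, -0.0745, 0.087, -2.2, 0, 0, 0.121, 0.0087, -0.0745, 0.087, -2.2, 0, 0, 0.121, 0.0087, -0.0745, 0.087, -2.2, 0, 0, 0.121, 0.0087, -0.0745, 0.087, -2.2, 0, 0, 0.121, 0.0087, -0.0745, 0.087, -2.2, 0, 0, 0.121, 0.0087, -0.0745, 0.087, -2.2, 0, 0, 0.121, 0.0087, -0.0745, 0.087])

```text
time_s: 3.02
tcp_pos: [0.4661, -0.129, 0.0821]
ee_rot: [[0.003, 0.197, -0.98], [0.0, -0.98, -0.197], [-1.0, 0.001, -0.003]]
wrist_force: [-0.7, -0.4, 0.1]
gripper_width: 1.003
```

```bash
python3 - <<'E'
from h import *
for i in range(3):
    im,C=shoot('wrist','w3');s=r.sense();print(s['time_s'],s['tcp_pos'],s['joint_velocities'].round(2))
print(s['ee_rot'])
E
```

```text
3.0667 [ 0.46600682 -0.12917134  0.08217614] [-0.55  0.   -0.15 -0.1   0.2   0.11]
3.1167 [ 0.46589587 -0.12934475  0.08205044] [-0.33  0.32 -0.24  0.03 -0.   -0.01]
3.1667 [ 0.46580563 -0.12949782  0.08185368] [-0.25  0.43 -0.17  0.02  0.03 -0.02]
[[ 3.05318258e-03  1.96271601e-01 -9.80544816e-01]
 [ 1.54819341e-04 -9.80549468e-01 -1.96272050e-01]
 [-9.99995327e-01  4.47447100e-04 -3.02418319e-03]]
```

View pics/w3.png

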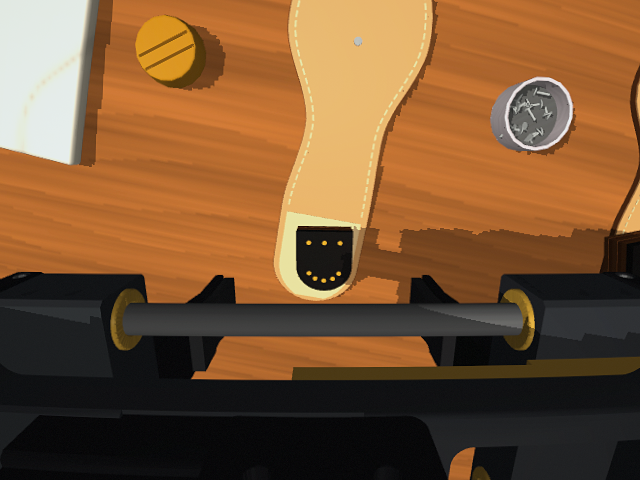

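>>> move_arm(increments=[0, 0, 0, 0.03, 0.001, 0, 0.087, 0, 0, 0, 0.055, 0.001, 0, 0.087, 0, 0, 0, 0.0655, 0.001, 0, 0.087, 0, 0, 0, 0.0655, 0.001, 0, 0.087, 0, 0, 0, 0.0655, 0.001, 0, 0.087, 0, 0, 0, 0.0655, 0.001, 0, 0.087])

```text
time_s: 3.67
tcp_pos: [0.4667, -0.1308, 0.0161]
ee_rot: [[0.003, 0.196, -0.981], [-0.0, -0.981, -0.196], [-1.0, 0.001, -0.003]]
wrist_force: [-0.1, 0.1, 0.6]
gripper_width: 0.999
```

Close the fingers and lift.

>>> move_arm(increments=[0, 0, 0, 0, 0, 0, 0.02, 0, 0, 0, 0, 0, 0, 0.02, 0, 0, 0, 0, 0, 0, 0.02, 0, 0, 0, 0, 0, 0, 0.02, 0, 0, 0, 0, 0, 0, 0.02, 0, 0, 0, 0, 0, 0, 0.02, 0, 0, 0, 0, 0, 0, 0.02, 0, 0, 0, 0, 0, 0, 0.02])

```text
time_s: 4.33
tcp_pos: [0.4656, -0.1307, 0.0149]
ee_rot: [[-0.0, 0.196, -0.981], [-0.0, -0.981, -0.196], [-1.0, 0.0, 0.0]]
wrist_force: [0.2, -0.6, -0.5]
gripper_width: 0.476
```

>>> move_arm(increments=[0, 0, 0, 0, 0, 0, 0.02, 0, 0, 0, -0.03, 0, 0, 0.02, 0, 0, 0, -0.065, 0, 0, 0.02, 0, 0, 0, -0.085, -0.03, -0.02, 0.02, 0, 0, 0, -0.085, -0.227, -0.146, 0.02, 0, 0, 0, -0.085, -0.227, -0.146, 0.02, 0, 0, 0, -0.085, -0.227, -0.146, 0.02, 0, 0, 0, -0.085, -0.227, -0.146, 0.02, 0, 0, 0, -0.085, -0.227, -0.146, 0.02, 0, 0, 0, -0.085, -0.227, -0.146, 0.02, 0, 0, 0, -0.085, -0.227, -0.146, 0.02, 0, 0, 0, -0.085, -0.227, -0.146, 0.02])

```text
time_s: 5.33
tcp_pos: [0.5642, 0.1218, 0.0992]
ee_rot: [[-0.001, 0.198, -0.98], [-0.0, -0.98, -0.198], [-1.0, 0.0, 0.001]]
wrist_force: [0.5, -0.0, -0.0]
gripper_width: 0.229
```

```bash
python3 - <<'E'
from h import *
im,C=shoot('wrist','w4');shoot('scene','s4');s=r.sense();print(s['time_s'],s['tcp_pos'],s['gripper_width'])
print(s['ee_rot'])
E
```

```text
5.4333 [0.56355286 0.1198594  0.09940956] 0.22564008236654948
[[-1.43914504e-03  1.95502347e-01 -9.80702178e-01]
 [-5.49846553e-04 -9.80703200e-01 -1.95501743e-01]
 [-9.99998813e-01  2.57880348e-04  1.51887043e-03]]
```

View pics/w4.png

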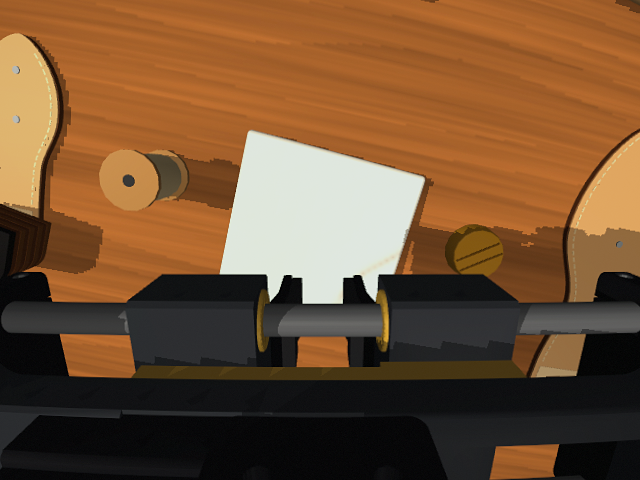

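The gripper is at 20 mm and empty: I lifted before the fingers had finished closing. I'll go back and look.

>>> move_arm(increments=[0, 0, 0, -0.02, 0.227, 0.166, 0.065, 0, 0, 0, -0.02, 0.227, 0.166, 0.065, 0, 0, 0, -0.02, 0.227, 0.166, 0.065, 0, 0, 0, -0.02, 0.227, 0.166, 0.065, 0, 0, 0, -0.02, 0.227, 0.166, 0.065, 0, 0, 0, -0.02, 0.227, 0.166, 0.065, 0, 0, 0, -0.02, 0.227, 0.166, 0.065, 0, 0, 0, -0.02, 0.227, 0.166, 0.065, 0, 0, 0, -0.02, 0.227, 0.166, 0.065, 0, 0, 0, -0.02, 0.227, 0.166, 0.065, 0, 0, 0, -0.02, 0.227, 0.166, 0.065])

```text
time_s: 6.35
tcp_pos: [0.4461, -0.1344, 0.1199]
ee_rot: [[0.0, 0.196, -0.981], [0.0, -0.981, -0.196], [-1.0, 0.0, -0.0]]
wrist_force: [1.0, 0.8, -0.7]
gripper_width: 0.741
```

```bash
python3 - <<'E'
from h import *
shoot('top','t5')
im,C=shoot('wrist','w5');s=r.sense();print(s['time_s'],s['tcp_pos'],s['gripper_width'])
print(s['ee_rot'])
E
```

```text
6.45 [ 0.44634265 -0.13392482  0.11975912] 0.7464764158699461
[[-5.07884809e-05  1.97181475e-01 -9.80367004e-01]
 [ 4.94524760e-05 -9.80367004e-01 -1.97181478e-01]
 [-9.99999997e-01 -5.84961234e-05  4.00402387e-05]]
```

View pics/w5.png

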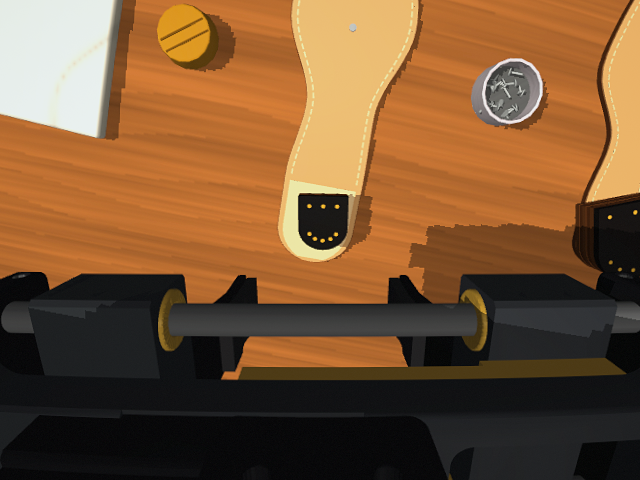

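```bash
python3 - <<'E'
from h import *
im,C=load('wrist','w5')
for v in (35,45):ce,y,c=heel(im,C,(324,221),'small',vmax=v,rad=36)
E
```

```text
small centre mm [ 460.1 -132.4] yaw 10.38 LxW 43.8 38.2 angs [ 0.91  0.   -0.1 ] rect 10.375133514404297
small centre mm [ 460.1 -132.4] yaw 10.38 LxW 44.4 38.4 angs [ 1.41 -0.   -1.54] rect 10.37513256072998
```

>>> move_arm(increments=[0, 0, 0, 0.03, 0.0014, -0.0198, 0.06, 0, 0, 0, 0.06, 0.0014, -0.0198, 0.06, 0, 0, 0, 0.09, 0.0014, -0.0198, 0.06, 0, 0, 0, 0.1045, 0.0014, -0.0198, 0.06, 0, 0, 0, 0.1045, 0.0014, -0.0198, 0.06, 0, 0, 0, 0.1045, 0.0014, -0.0198, 0.06, 0, 0, 0, 0.1045, 0.0014, -0.0198, 0.02, 0, 0, 0, 0.1045, 0.0014, -0.0198, 0.02, 0, 0, 0, 0.1045, 0.0014, -0.0198, 0.02, 0, 0, 0, 0.1045, 0.0014, -0.0198, 0.02, 0, 0, 0, 0.1045, 0.0014, -0.0198, 0.02, 0, 0, 0, 0.1045, 0.0014, -0.0198, 0.02])

```text
time_s: 7.45
tcp_pos: [0.4659, -0.1321, 0.0158]
ee_rot: [[0.001, 0.196, -0.981], [0.0, -0.981, -0.196], [-1.0, 0.0, -0.001]]
wrist_force: [-0.4, -0.8, -0.3]
gripper_width: 0.322
```

>>> move_arm(increments=[0, 0, 0, 0, 0, 0, 0.02, 0, 0, 0, 0, 0, 0, 0.02, 0, 0, 0, 0, 0, 0, 0.02, 0, 0, 0, 0, 0, 0, 0.02])

```text
time_s: 7.78
tcp_pos: [0.4657, -0.1321, 0.0153]
ee_rot: [[-0.0, 0.196, -0.981], [-0.0, -0.981, -0.196], [-1.0, 0.0, 0.0]]
wrist_force: [0.3, 0.6, 0.5]
gripper_width: 0.233
```

```bash
python3 - <<'E'
from h import *
shoot('top','t6');shoot('scene','s6')
im,C=shoot('wrist','w6')
a=cv2.imread('pics/t6.png')[200:320,330:450];b=cv2.imread('pics/s6.png')[180:330,190:340]
cv2.imwrite('pics/z6.png',np.hstack([cv2.resize(a,(390,390)),cv2.resize(b,(390,390))]))
E
```

```text
(no output)
```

View pics/w6.png

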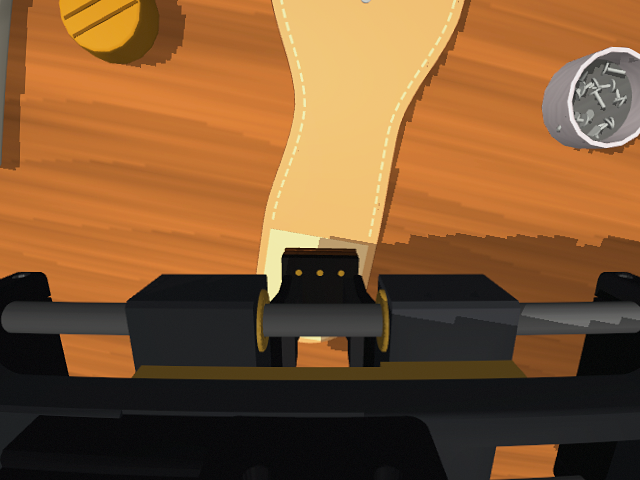

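View pics/z6.png

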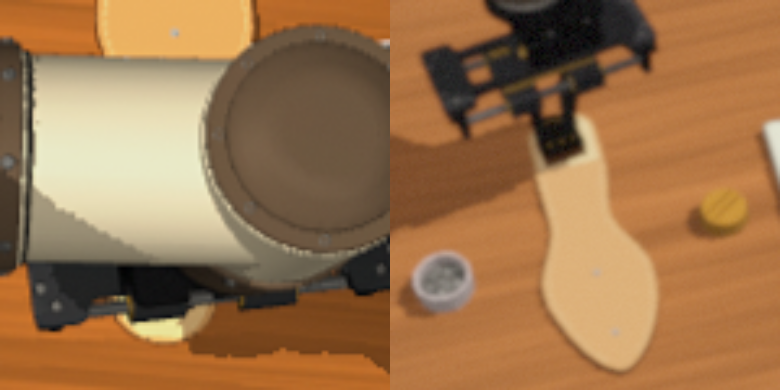

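```bash
python3 - <<'E'
from h import *
im,C=load('wrist','w6')
print(cast(C,[(283,255),(358,255),(298,273),(341,273)],.026), cast(C,[(283,247),(358,247)],.006),np.load('pics/w6.npz')['p'])
cv2.imwrite('pics/z7.png',cv2.resize(cv2.convertScaleAbs(im[225:390,240:400],alpha=2.2,beta=20),None,fx=4,fy=3.6))
E
```

```text
[[ 0.47824963 -0.10968305]
 [ 0.48576809 -0.14758942]
 [ 0.4701224  -0.1190056 ]
 [ 0.47449048 -0.14103143]] [[ 0.47677608 -0.10776918]
 [ 0.48511128 -0.14978849]] [ 0.46565739 -0.13209147  0.01530289]
```

View pics/z7.png

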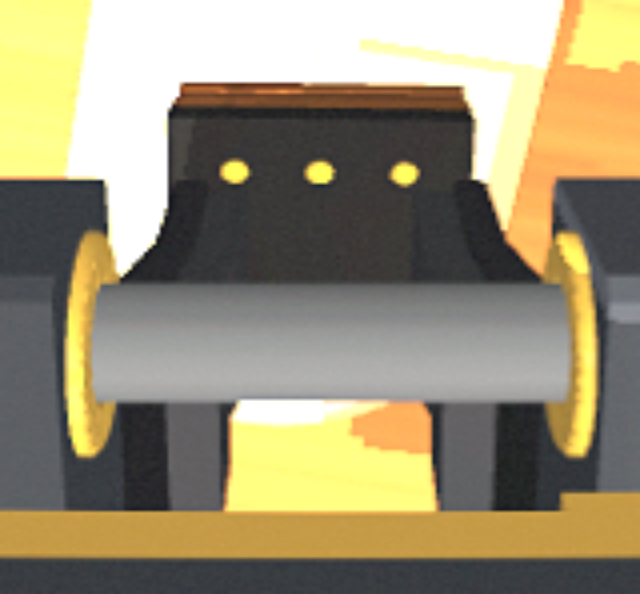

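```bash
python3 - <<'E'
from h import *
a,A=load('wrist','w2b');b,B=load('wrist','w6');c,D=load('wrist','w5');T=cam('top')
def tri(obs):
    M=np.zeros((3,3));v=np.zeros(3)
    for C,p in obs:
        K,Dd,R,o=C;q=cv2.undistortPoints(np.array([[p]],float),K,Dd).ravel();d=R@np.array([*q,1]);d/=np.linalg.norm(d);P=np.eye(3)-np.outer(d,d);M+=P;v+=P@o
    x=np.linalg.solve(M,v);return x
print('seat L',tri([(A,(300,120)),(B,(271,229))]),tri([(A,(300,120)),(D,(290,180)),(B,(271,229))]))
print('tack L',tri([(A,(316.7,137)),(B,(298.3,273))]),'R',tri([(A,(339,136.7)),(B,(341,273))]),tri([(D,(308.5,206.5)),(A,(316.7,137)),(B,(298.3,273))]))
E
```

```text
seat L [ 0.48606311 -0.09972524  0.00712101] [ 0.4861396  -0.09964964  0.00704734]
tack L [ 0.47099529 -0.11948787  0.02832517] R [ 0.47463297 -0.14121159  0.02629898] [ 0.47087024 -0.11933566  0.0283373 ]
```

>>> move_arm(increments=[0, 0, 0, 0, 0, 0, 0.055, 0, 0, 0, 0, 0, 0, 0.055, 0, 0, 0, 0, 0, 0, 0.055, 0, 0, 0, 0, 0, 0, 0.055, 0, 0, 0, 0, 0, 0, 0.055, 0, 0, 0, 0, 0, 0, 0.055, 0, 0, 0, 0, 0, 0, 0.055])

```text
time_s: 8.52
tcp_pos: [0.4657, -0.1321, 0.0153]
ee_rot: [[-0.0, 0.196, -0.981], [-0.0, -0.981, -0.196], [-1.0, -0.0, 0.0]]
wrist_force: [0.4, -0.4, 0.3]
gripper_width: 0.612
```

```bash
python3 - <<'E'
from h import *
im,C=shoot('wrist','w7');s=r.sense();print(s['time_s'],s['tcp_pos'],s['gripper_width'])
sc,_=shoot('scene','s7')
a=cv2.convertScaleAbs(im[215:390,220:420],alpha=2.2,beta=20);b=sc[190:260,220:300]
cv2.imwrite('pics/z8.png',np.hstack([cv2.resize(a,(400,350)),cv2.resize(b,(400,350))]))
E
```

```text
8.5667 [ 0.46569531 -0.13209673  0.01534996] 0.6174672754689593
```

View pics/z8.png

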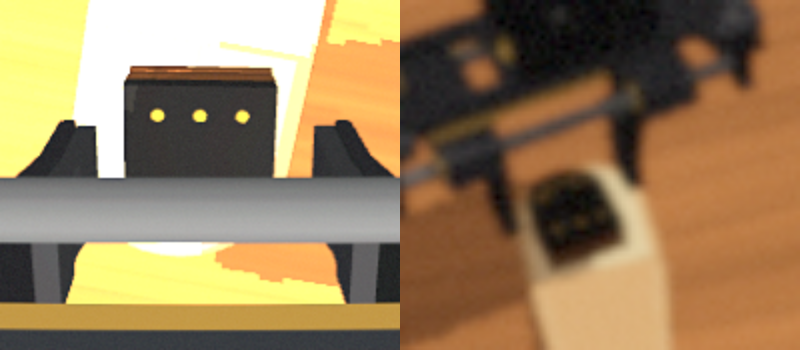

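```bash
python3 - <<'E'
from h import *
c=r.calibration('scene');K,D,R,o=cam('scene')
s=np.load('pics/w7.npz')
for z in (.007,.017,.027,.037,.047):
    P=[]
    for sg in(1,-1):
        P.append(np.array([*(s['p']+sg*.0268*s['R'][:,1])[:2],z]))
    print(z,cv2.projectPoints(np.array(P),np.array(c['rvec'],float),np.array(c['tvec'],float),K,D)[0].reshape(-1,2).round(1).tolist())
sc=cv2.imread('pics/s7.png')
b=sc[170:260,215:305];o=cv2.resize(b,(720,720)//np.array(1),interpolation=cv2.INTER_CUBIC)
cv2.imwrite('pics/z9.png',cv2.resize(cv2.convertScaleAbs(b,alpha=1.8,beta=10),(600,600),interpolation=cv2.INTER_CUBIC))
E
```

```text
0.007 [[244.2, 240.8], [264.6, 233.1]]
0.017 [[243.6, 238.2], [264.2, 230.5]]
0.027 [[243.0, 235.6], [263.7, 227.9]]
0.037 [[242.4, 233.0], [263.3, 225.3]]
0.047 [[241.8, 230.4], [262.9, 222.6]]
```

View pics/z9.png

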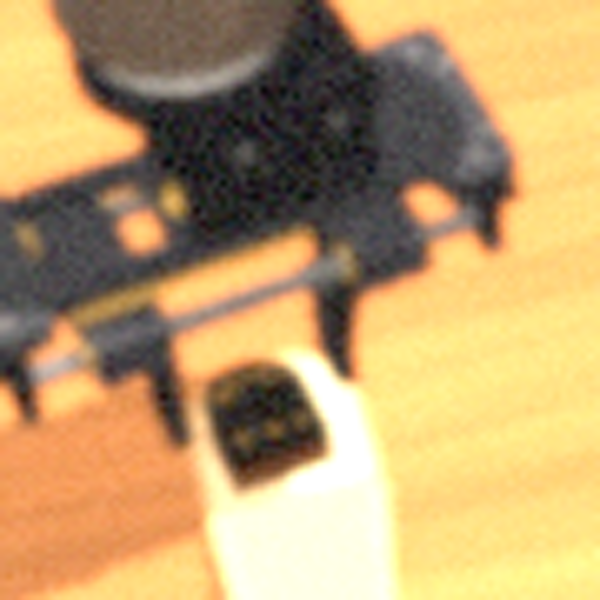

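The two cameras agree that the real fingertips are about 20 mm behind the TCP, not 8 mm ahead of it as documented. The fingers therefore closed above the heel. I'll descend further in small steps and watch the force.

>>> move_arm(increments=[0, 0, 0, 0.008, 0, 0, 0.06, 0, 0, 0, 0.015, 0, 0, 0.06, 0, 0, 0, 0.015, 0, 0, 0.06, 0, 0, 0, 0.015, 0, 0, 0.06])

```text
time_s: 8.95
tcp_pos: [0.465, -0.1321, -0.0005]
ee_rot: [[-0.002, 0.196, -0.981], [-0.0, -0.981, -0.196], [-1.0, -0.0, 0.002]]
wrist_force: [0.3, 0.0, 0.2]
gripper_width: 0.681
```

```bash
python3 - <<'E'
from h import *
im,C=shoot('wrist','w8');s=r.sense();print(s['time_s'],s['tcp_pos'],s['gripper_width'],s['wrist_force'])
sc,_=shoot('scene','s8')
a=cv2.convertScaleAbs(im[215:390,220:420],alpha=2.2,beta=20);b=cv2.convertScaleAbs(sc[190:260,220:300],alpha=1.8)
cv2.imwrite('pics/z10.png',np.hstack([cv2.resize(a,(400,350)),cv2.resize(b,(400,350))]))
E
```

```text
9.0 [ 4.65404991e-01 -1.32135466e-01 -1.35769952e-04] 0.6861527163211418 [ 0.57876194 -0.52895829  0.10813494]
```

View pics/z10.png

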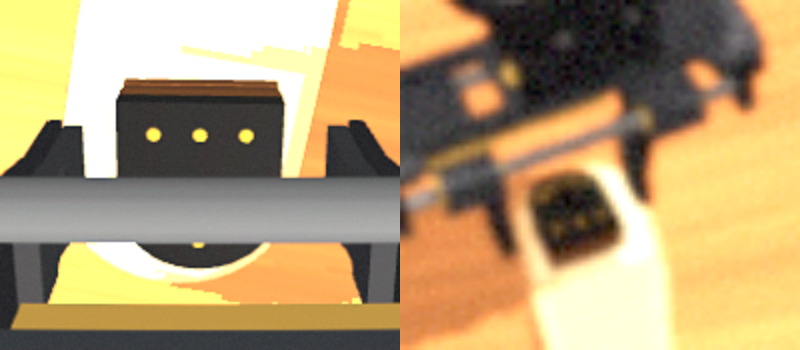

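>>> move_arm(increments=[0, 0, 0, 0.006, 0, 0, 0.06, 0, 0, 0, 0.011, 0, 0, 0.06, 0, 0, 0, 0.011, 0, 0, 0.06, 0, 0, 0, 0.011, 0, 0, 0.06])

```text
time_s: 9.38
tcp_pos: [0.4653, -0.1321, -0.0111]
ee_rot: [[-0.001, 0.196, -0.981], [-0.0, -0.981, -0.196], [-1.0, -0.0, 0.001]]
wrist_force: [0.2, 0.3, 0.0]
gripper_width: 0.691
```

>>> move_arm(increments=[0, 0, 0, 0, 0, 0, 0.02, 0, 0, 0, 0, 0, 0, 0.02, 0, 0, 0, 0, 0, 0, 0.02, 0, 0, 0, 0, 0, 0, 0.02, 0, 0, 0, 0, 0, 0, 0.02, 0, 0, 0, 0, 0, 0, 0.02, 0, 0, 0, 0, 0, 0, 0.02])

```text
time_s: 9.97
tcp_pos: [0.4658, -0.1321, -0.0105]
ee_rot: [[0.0, 0.196, -0.981], [-0.0, -0.981, -0.196], [-1.0, 0.0, -0.0]]
wrist_force: [-0.7, 0.9, 1.6]
gripper_width: 0.457
```

Gripped: it stopped at 39.8 mm. Lifting and carrying to the slab.

>>> move_arm(increments=[0, 0, 0, -0.02, 0, 0, 0.02, 0, 0, 0, -0.05, 0, 0, 0.02, 0, 0, 0, -0.085, 0, 0, 0.02, 0, 0, 0, -0.09, -0.025, -0.017, 0.02, 0, 0, 0, -0.09, -0.226, -0.146, 0.02, 0, 0, 0, -0.09, -0.226, -0.146, 0.02, 0, 0, 0, -0.09, -0.226, -0.146, 0.02, 0, 0, 0, -0.09, -0.226, -0.146, 0.02, 0, 0, 0, -0.09, -0.226, -0.146, 0.02, 0, 0, 0, -0.09, -0.226, -0.146, 0.02, 0, 0, 0, -0.09, -0.226, -0.146, 0.02, 0, 0, 0, -0.09, -0.226, -0.146, 0.02])

```text
time_s: 10.97
tcp_pos: [0.5645, 0.1196, 0.0787]
ee_rot: [[-0.001, 0.198, -0.98], [-0.0, -0.98, -0.198], [-1.0, 0.0, 0.001]]
wrist_force: [-1.4, -0.5, -0.7]
gripper_width: 0.456
```

```bash
python3 - <<'E'
from h import *
im,C=shoot('wrist','w9');s=r.sense();print(s['time_s'],s['tcp_pos'],s['gripper_width'],s['wrist_force'])
E
```

```text
11.0167 [0.56387533 0.1183124  0.07864494] 0.4583560362944732 [-0.05458478 -1.098697   -0.48777941]
```

View pics/w9.png

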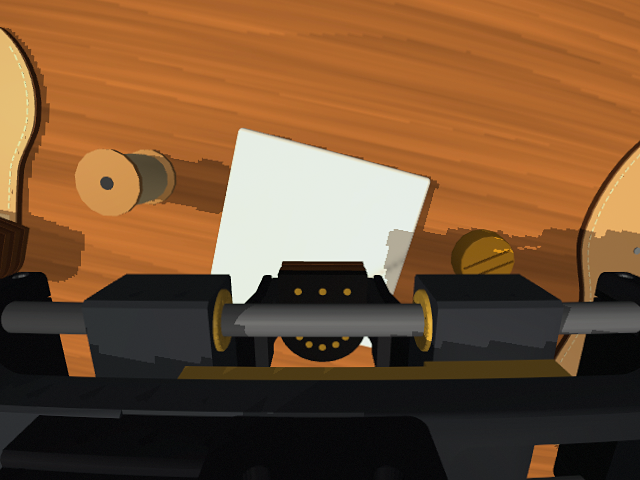

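>>> move_arm(increments=[0, 0, 0, 0.035, 0, 0, 0.02, 0, 0, 0, 0.065, 0, 0, 0.02, 0, 0, 0, 0.078, 0, 0, 0.02, 0, 0, 0, 0.0825, 0, 0, 0.02, 0, 0, 0, 0.0825, 0, 0, 0.02, 0, 0, 0, 0.0825, 0, 0, 0.02])

```text
time_s: 11.52
tcp_pos: [0.5644, 0.1169, -0.0028]
ee_rot: [[0.0, 0.195, -0.981], [-0.0, -0.981, -0.195], [-1.0, 0.0, -0.0]]
wrist_force: [0.5, 0.4, -0.8]
gripper_width: 0.456
```

>>> move_arm(increments=[0, 0, 0, 0.0015, 0, 0, 0.02, 0, 0, 0, 0.0015, 0, 0, 0.02, 0, 0, 0, 0.0015, 0, 0, 0.087, 0, 0, 0, 0.0015, 0, 0, 0.087, 0, 0, 0, 0.0015, 0, 0, 0.087, 0, 0, 0, 0.0015, 0, 0, 0.087, 0, 0, 0, -0.02, 0, 0, 0.087, 0, 0, 0, -0.06, 0, 0, 0.087, 0, 0, 0, -0.1, 0, 0, 0.087, 0, 0, 0, -0.12, 0, 0, 0.087, 0, 0, 0, -0.12, 0, 0, 0.087])

```text
time_s: 12.43
tcp_pos: [0.5683, 0.1196, 0.1231]
ee_rot: [[0.012, 0.197, -0.98], [0.004, -0.98, -0.197], [-1.0, -0.002, -0.012]]
wrist_force: [1.5, -0.1, -0.0]
gripper_width: 0.972
```

>>> move_arm(increments=[0, 0, 0, -0.083, 0.223, 0.223, 0.087, 0, 0, 0, -0.083, 0.223, 0.223, 0.087, 0, 0, 0, -0.083, 0.223, 0.223, 0.087, 0, 0, 0, -0.083, 0.223, 0.223, 0.087, 0, 0, 0, -0.083, 0.223, 0.223, 0.087, 0, 0, 0, -0.083, 0.223, 0.223, 0.087, 0, 0, 0, -0.083, 0.223, 0.223, 0.087, 0, 0, 0, -0.083, 0.223, 0.223, 0.087, 0, 0, 0, -0.083, 0.223, 0.223, 0.087, 0, 0, 0, -0.083, 0.223, 0.223, 0.087, 0, 0, 0, -0.083, 0.223, 0.223, 0.087])

```text
time_s: 13.35
tcp_pos: [0.3895, -0.1441, 0.1994]
ee_rot: [[-0.0, 0.195, -0.981], [0.0, -0.981, -0.195], [-1.0, -0.0, 0.0]]
wrist_force: [0.9, -0.1, -0.2]
gripper_width: 1.0
```

```bash
python3 - <<'E'
from h import *
for i in range(3):im,C=shoot('wrist','w10')
s=r.sense();print(s['time_s'],s['tcp_pos'],s['gripper_width'],s['ee_rot'],s['joint_velocities'].round(1))
E
```

```text
13.5 [ 0.38993946 -0.14347299  0.19919075] 0.9988919233063409 [[-1.39530455e-03  1.97374053e-01 -9.80327260e-01]
 [ 9.51418734e-05 -9.80328183e-01 -1.97374375e-01]
 [-9.99999022e-01 -3.68667536e-04  1.34907784e-03]] [ 0.1  0.2  0.1  0.  -0.1  0. ]
```

View pics/w10.png

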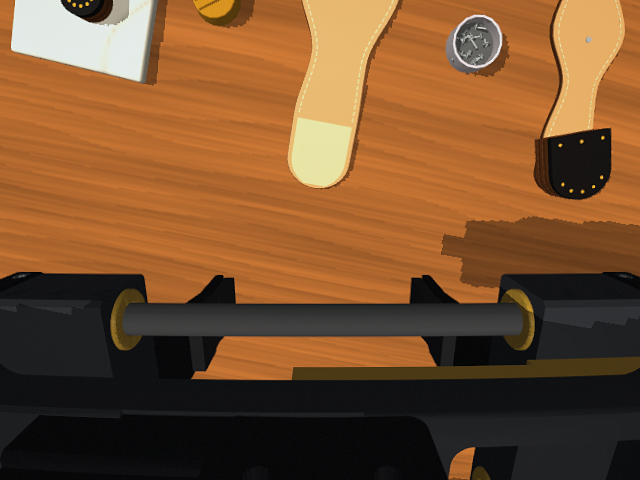

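```bash
cat >> h.py <<'E'
def fitD(P,yaw0=None):
    (cx,cy),(a,b),th=cv2.minAreaRect(P.astype(np.float32))
    best=min((((th+k*90+180)%360-180) for k in range(4)),key=lambda t:abs(t-(yaw0 or 0)))
    ce=np.array([cx,cy]);yaw=np.radians(best)
    for _ in range(4):
        R=np.array([[np.cos(yaw),-np.sin(yaw)],[np.sin(yaw),np.cos(yaw)]]);q=(P-ce)@R
        xm,xM,ym,yM=q[:,0].min(),q[:,0].max(),q[:,1].min(),q[:,1].max();l,w=xM-xm,yM-ym
        f=q[(q[:,0]>xM-5)&(abs(q[:,1]-(ym+yM)/2)<w/2-5)]
        k=(q[:,0]>(xm+xM)/2)&(q[:,0]<xM-5);s1=q[(q[:,1]>yM-5)&k];s2=q[(q[:,1]<ym+5)&k]
        pf=np.polyfit(f[:,1],f[:,0],1);p1=np.polyfit(s1[:,0],s1[:,1],1);p2=np.polyfit(s2[:,0],s2[:,1],1)
        angs=np.degrees([-pf[0],p1[0],p2[0]])
        ce=ce+R@np.array([(pf[1]+xm)/2,(p1[1]+p2[1])/2]);yaw+=np.radians((angs[0]+(angs[1]+angs[2])/2)/2)
    print('D centre',ce.round(1),'yaw',np.degrees(yaw).round(2),'LxW',(pf[1]-xm).round(1),(p1[1]-p2[1]).round(1),'angs',angs.round(2))
    return ce,yaw
def big(m,px=None,rad=None):
    m=m.astype(np.uint8)
    if px is not None:
        roi=np.zeros_like(m);cv2.circle(roi,px,rad,1,-1);m=m&roi
    m=cv2.morphologyEx(m,cv2.MORPH_OPEN,np.ones((3,3),np.uint8));m=cv2.morphologyEx(m,cv2.MORPH_CLOSE,np.ones((5,5),np.uint8))
    cs,_=cv2.findContours(m,cv2.RETR_EXTERNAL,cv2.CHAIN_APPROX_NONE);return max(cs,key=cv2.contourArea).reshape(-1,2).astype(float)
E
python3 - <<'E'
from h import *
im,C=load('wrist','w10')
hsv=cv2.cvtColor(im,cv2.COLOR_BGR2HSV)
for p in [(320,155),(335,90),(450,150),(320,181)]:print(p,im[p[1],p[0]],hsv[p[1],p[0]])
pale=(hsv[...,1]<110)&(hsv[...,2]>180)
tan=(hsv[...,1]<160)&(hsv[...,2]>190)
c1=big(pale,(320,150),45);c2=big(tan,(330,60),135)
vis(im,'v10',[c1,c2],(270,0,420,200))
P=cast(C,c1,.006)*1000;fitD(P,11)
Q=cast(C,c2,.006)*1000;np.save('soleL.npy',Q)
E
```

```text
(320, 155) [166 229 232] [ 29  73 232]
(335, 90) [115 187 233] [ 18 129 233]
(450, 150) [ 47 102 175] [ 13 187 175]
(320, 181) [164 227 232] [ 28  75 232]
D centre [ 455.2 -127.8] yaw 0.95 LxW 63.8 55.3 angs [-0.01  0.53 -0.51]
```

View pics/v10.png

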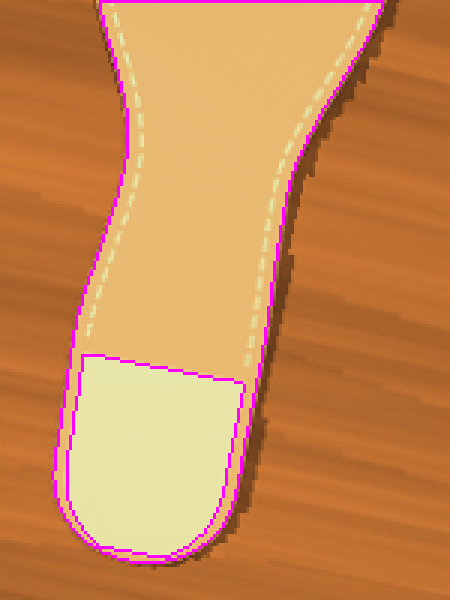

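```bash
cat >> h.py <<'E'
def sole(Q,yawd,home_from_back,x0=8,x1=60):
    """Q contour mm; section midlines in frame of yaw -> centre line + back point"""
    y=np.radians(yawd);R=np.array([[np.cos(y),-np.sin(y)],[np.sin(y),np.cos(y)]])
    for it in range(5):
        q=Q@R;b=q[:,0].min();mids=[]
        for x in np.arange(b+x0,b+x1,2):
            k=q[np.abs(q[:,0]-x)<1.5]
            my=np.median(q[(q[:,0]<b+x1),1]);u=k[k[:,1]>my,1];l=k[k[:,1]<my,1]
            if len(u) and len(l):mids.append((x,(u.mean()+l.mean())/2,u.mean()-l.mean()))
        mids=np.array(mids);p=np.polyfit(mids[:,0],mids[:,1],1)
        res=mids[:,1]-np.polyval(p,mids[:,0])
        d=np.arctan(p[0]);y+=d;R=np.array([[np.cos(y),-np.sin(y)],[np.sin(y),np.cos(y)]])
    q=Q@R;b=q[:,0].min();my=np.mean(mids[:,1])
    h=R@np.array([b+home_from_back,my])
    print('sole yaw',np.degrees(y).round(2),'back',(R@np.array([b,my])).round(1),'HOME',h.round(1),'maxw',mids[:,2].max().round(1),'res',res.std().round(2))
    return h,y
E
python3 - <<'E'
from h import *
Q=np.load('soleL.npy')
for x1 in (50,70,100,130):sole(Q,1,35,x1=x1)
T=cv2.imread('pics/top0.png');hsv=cv2.cvtColor(T,cv2.COLOR_BGR2HSV);C=cam('top')
tan=(hsv[...,1]<170)&(hsv[...,2]>185)
for n,px,rad,y in (('L',(384,235),80,1),('M',(505,220),65,8),('S',(135,195),55,-5)):
    c=big(tan,px,rad);P=cast(C,c,.006)*1000;np.save(f'soleT{n}.npy',P)
    vis(T,f'vt{n}',[c],(px[0]-90,px[1]-80,px[0]+90,px[1]+80));print(n,P.min(0),P.max(0),P[P[:,0].argmax()])
sole(np.load('soleTL.npy'),1,35,x1=50);sole(np.load('soleTL.npy'),1,35,x1=270)
E
```

```text
sole yaw 0.29 back [ 420.1 -128.4] HOME [ 455.1 -128.2] maxw 64.6 res 0.21
sole yaw 0.96 back [ 420.1 -128.4] HOME [ 455.1 -127.8] maxw 64.6 res 0.16
sole yaw 0.46 back [ 420.1 -128. ] HOME [ 455.1 -127.8] maxw 64.8 res 0.29
sole yaw -0.48 back [ 420.1 -127.2] HOME [ 455.1 -127.5] maxw 64.6 res 0.48
L [ 422.52729667 -173.63157627] [708.90700058 -77.82952468] [ 708.90700058 -126.47141438]
M [ 526.07931877 -405.40713119] [ 707.25150653 -332.34983966] [ 707.25150653 -360.61805821]
S [547.15399553 340.43432995] [674.50285838 407.82445726] [674.50285838 369.33285502]
sole yaw 60.53 back [168.2  -3.9] HOME [185.5  26.6] maxw 52.2 res 3.22
sole yaw 0.94 back [ 422.6 -128.2] HOME [ 457.6 -127.6] maxw 94.7 res 2.26
```

Large sole: home is about (455,-127.8) mm, yaw about 0.9°. The wrist and top views agree to 1 mm. Next, the large heel.

>>> move_arm(increments=[-9, 0, 0, 0, 0.27, 0.0125, 0.087, -9, 0, 0, 0, 0.27, 0.0125, 0.087, -9, 0, 0, 0, 0.27, 0.0125, 0.087, -9, 0, 0, 0, 0.27, 0.0125, 0.087, -9, 0, 0, 0, 0.27, 0.0125, 0.087, -9, 0, 0, 0, 0.27, 0.0125, 0.087, -9, 0, 0, 0, 0.27, 0.0125, 0.087, -9, 0, 0, 0, 0.27, 0.0125, 0.087, -9, 0, 0, 0, 0.27, 0.0125, 0.087, -9, 0, 0, 0, 0.27, 0.0125, 0.087])

```text
time_s: 14.33
tcp_pos: [0.4305, -0.4105, 0.1987]
ee_rot: [[-0.002, 0.348, -0.938], [0.001, -0.938, -0.348], [-1.0, -0.002, 0.001]]
wrist_force: [0.5, 0.9, -0.6]
gripper_width: 1.0
```

```bash
python3 - <<'E'
from h import *
for i in range(3):im,C=shoot('wrist','w11')
s=r.sense();print(s['time_s'],s['tcp_pos'],s['gripper_width'],s['ee_rot'],s['joint_velocities'].round(1))
E
```

```text
14.4833 [ 0.43061404 -0.4101015   0.20005589] 0.9990254129327816 [[ 3.70587618e-05  3.48875678e-01 -9.37169014e-01]
 [ 8.23190432e-05 -9.37169012e-01 -3.48875674e-01]
 [-9.99999996e-01 -6.42179560e-05 -6.34494352e-05]] [-0.1 -0.4  0.2  0.2 -0.   0. ]
```

View pics/w11.png

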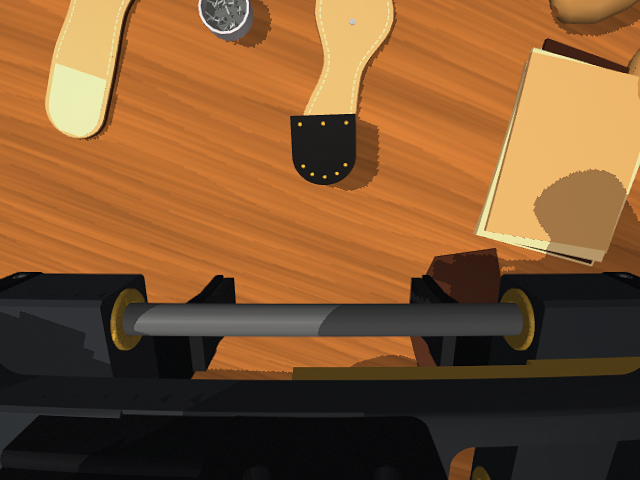

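```bash
python3 - <<'E'
from h import *
im,C=load('wrist','w11');hsv=cv2.cvtColor(im,cv2.COLOR_BGR2HSV)
for v in (35,45):
  ce,y,c=heel(im,C,(325,150),'large',vmax=v,rad=55)
fitD(cast(C,c,.034)*1000,22)
tan=(hsv[...,1]<160)&(hsv[...,2]>190)
c=big(tan,(350,50),75);P=cast(C,c,.006)*1000;np.save('soleMpart.npy',P)
q=P[(P[:,0]<590)];sole(q,8,0,x0=4,x1=40)
E
```

```text
large centre mm [ 497.1 -387.1] yaw 22.15 LxW 65.2 60.4 angs [ 0.11 -0.   -0.66] rect 22.298137664794922
large centre mm [ 497.1 -387.1] yaw 22.21 LxW 65.2 60.5 angs [ 0.05 -0.   -0.72] rect 22.298137664794922
D centre [ 497.1 -387.1] yaw 22.04 LxW 64.7 59.7 angs [ 0.21  0.13 -0.55]
sole yaw -36.77 back [ 516.6 -371.8] HOME [ 516.6 -371.8] maxw 53.3 res 0.2
```

>>> move_arm(increments=[-1.7, 0, 0, 0.14, 0.0013, -0.0823, 0.087, -1.7, 0, 0, 0.14, 0.0013, -0.0823, 0.087, -1.7, 0, 0, 0.14, 0.0013, -0.0823, 0.087, -1.7, 0, 0, 0.14, 0.0013, -0.0823, 0.087, -1.7, 0, 0, 0.14, 0.0013, -0.0823, 0.087, -1.7, 0, 0, 0.14, 0.0013, -0.0823, 0.087, -1.7, 0, 0, 0.14, 0.0013, -0.0823, 0.087, -1.7, 0, 0, 0.14, 0.0013, -0.0823, 0.087])

```text
time_s: 15.15
tcp_pos: [0.5088, -0.3847, 0.0626]
ee_rot: [[0.004, 0.375, -0.927], [-0.002, -0.927, -0.375], [-1.0, 0.003, -0.003]]
wrist_force: [-0.7, 0.3, 0.1]
gripper_width: 1.0
```

```bash
python3 - <<'E'
from h import *
im,C=shoot('wrist','w12')
s=r.sense();print(s['time_s'],s['tcp_pos'],s['gripper_width'],s['ee_rot'])
E
```

```text
15.2 [ 0.50864289 -0.38483192  0.06261589] 0.9980560562088743 [[ 0.00406294  0.37451042 -0.9272138 ]
 [-0.00206876 -0.92721632 -0.37452051]
 [-0.99998961  0.00343984 -0.00299245]]
```

View pics/w12.png

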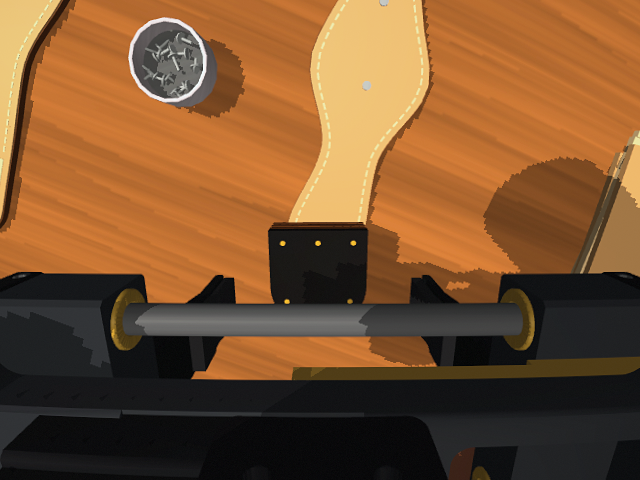

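>>> move_arm(increments=[0, 0, 0, 0.03, -0.002, 0, 0.087, 0, 0, 0, 0.055, -0.002, 0, 0.087, 0, 0, 0, 0.07, -0.002, 0, 0.087, 0, 0, 0, 0.07, -0.002, 0, 0.087, 0, 0, 0, 0.07, -0.002, 0, 0.087, 0, 0, 0, 0.07, -0.002, 0, 0.04, 0, 0, 0, 0.07, -0.002, 0, 0.04, 0, 0, 0, 0.07, -0.002, 0, 0.04, 0, 0, 0, 0.07, -0.002, 0, 0.04, 0, 0, 0, 0.07, -0.002, 0, 0.04, 0, 0, 0, 0.07, -0.002, 0, 0.04])

```text
time_s: 16.12
tcp_pos: [0.5075, -0.3824, -0.0094]
ee_rot: [[0.001, 0.375, -0.927], [-0.001, -0.927, -0.375], [-1.0, 0.001, -0.001]]
wrist_force: [-0.6, 0.5, 2.5]
gripper_width: 0.718
```

>>> move_arm(increments=[0, 0, 0, 0, 0, 0, 0.04, 0, 0, 0, 0, 0, 0, 0.04, 0, 0, 0, 0, 0, 0, 0.04])

```text
time_s: 16.37
tcp_pos: [0.5076, -0.3824, -0.0094]
ee_rot: [[0.001, 0.375, -0.927], [-0.001, -0.927, -0.375], [-1.0, 0.001, -0.001]]
wrist_force: [-1.3, 1.0, 5.8]
gripper_width: 0.712
```

>>> move_arm(increments=[0, 0, 0, -0.02, 0, 0, 0.04, 0, 0, 0, -0.05, 0, 0, 0.04, 0, 0, 0, -0.085, 0, 0, 0.04, 21.1, 0, 0, -0.105, -0.25, -0.0575, 0.04, 21.1, 0, 0, -0.105, -0.25, -0.0575, 0.04, 21.1, 0, 0, -0.105, -0.25, -0.0575, 0.04, 21.1, 0, 0, -0.105, -0.25, -0.0575, 0.04, 21.1, 0, 0, -0.105, -0.25, -0.0575, 0.04, 21.1, 0, 0, -0.105, -0.25, -0.0575, 0.04, 21.1, 0, 0, -0.105, -0.25, -0.0575, 0.04, 21.1, 0, 0, -0.105, -0.25, -0.0575, 0.04, 21.1, 0, 0, -0.105, -0.25, -0.0575, 0.04])

```text
time_s: 17.37
tcp_pos: [0.4667, -0.1283, 0.0947]
ee_rot: [[-0.0, 0.018, -1.0], [0.0, -1.0, -0.018], [-1.0, -0.0, 0.0]]
wrist_force: [0.3, 0.2, -0.6]
gripper_width: 0.709
```

```bash
python3 - <<'E'
from h import *
for i in range(3):im,C=shoot('wrist','w13')
s=r.sense();print(s['time_s'],s['tcp_pos'],s['gripper_width'],s['ee_rot'],s['wrist_force'])
E
```

```text
17.5167 [ 0.4668107  -0.12980315  0.09441091] 0.7123496389577626 [[-6.95379141e-04  1.41822818e-02 -9.99899185e-01]
 [-5.37023278e-05 -9.99899425e-01 -1.41822479e-02]
 [-9.99999757e-01  4.38348744e-05  6.96070825e-04]] [-0.03983961 -0.38896616 -1.33202164]
```

View pics/w13.png

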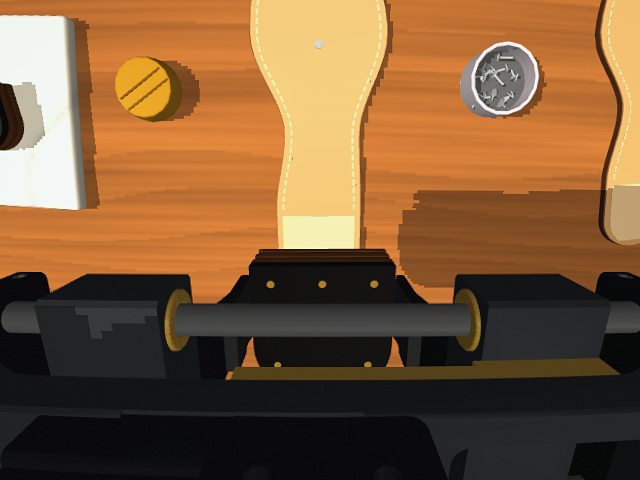

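>>> move_arm(increments=[0, 0, 0, 0.035, -0.002, 0, 0.04, 0, 0, 0, 0.07, -0.002, 0, 0.04, 0, 0, 0, 0.095, -0.002, 0, 0.04, 0, 0, 0, 0.1, -0.002, 0, 0.04, 0, 0, 0, 0.1, -0.002, 0, 0.04, 0, 0, 0, 0.1, -0.002, 0, 0.04, 0, 0, 0, 0.1, -0.002, 0, 0.04])

```text
time_s: 18.1
tcp_pos: [0.4685, -0.1273, -0.0037]
ee_rot: [[0.004, 0.015, -1.0], [-0.0, -1.0, -0.015], [-1.0, 0.0, -0.004]]
wrist_force: [0.6, 0.0, -0.7]
gripper_width: 0.707
```

```bash
python3 - <<'E'
from h import *
for i in range(2):im,C=shoot('wrist','w14')
s=r.sense();print(s['time_s'],s['tcp_pos'],s['gripper_width'],s['ee_rot'],s['wrist_force'])
E
```

```text
18.2 [ 0.46821173 -0.12706363 -0.00363511] 0.7109910555991498 [[ 3.70934894e-03  1.55385821e-02 -9.99872388e-01]
 [ 1.15961385e-04 -9.99879267e-01 -1.55382588e-02]
 [-9.99993114e-01 -5.83097628e-05 -3.71070298e-03]] [ 0.28087098 -0.27498693 -0.02108762]
```

View pics/w14.png

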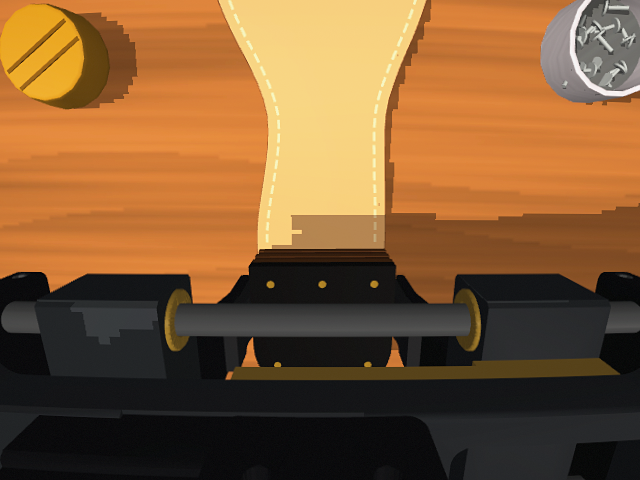

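>>> move_arm(increments=[0, 0, 0, 0, 0.0005, 0.0015, 0.04, 0, 0, 0, 0.002, 0.0005, 0.0015, 0.04, 0, 0, 0, 0.005, 0.0005, 0.0015, 0.04, 0, 0, 0, 0.005, 0.0005, 0.0015, 0.04, 0, 0, 0, 0.005, 0.0005, 0.0015, 0.04, 0, 0, 0, 0.005, 0.0005, 0.0015, 0.04])

```text
time_s: 18.7
tcp_pos: [0.4658, -0.1274, -0.0095]
ee_rot: [[0.001, 0.016, -1.0], [-0.0, -1.0, -0.016], [-1.0, 0.0, -0.001]]
wrist_force: [-1.1, -0.0, 5.3]
gripper_width: 0.707
```

>>> move_arm(increments=[0, 0, 0, 0, 0, 0, 0.087, 0, 0, 0, 0, 0, 0, 0.087, 0, 0, 0, 0, 0, 0, 0.087, 0, 0, 0, 0, 0, 0, 0.087, 0, 0, 0, -0.01, 0, 0, 0.087, 0, 0, 0, -0.04, 0, 0, 0.087, 0, 0, 0, -0.08, 0, 0, 0.087, 0, 0, 0, -0.11, 0, 0.02, 0.087, 0, 0, 0, -0.14, 0, 0.05, 0.087, 0, 0, 0, -0.18, 0, 0.075, 0.087, 0, 0, 0, -0.21, 0, 0.075, 0.087, 0, 0, 0, -0.21, 0, 0.075, 0.087])

```text
time_s: 19.7
tcp_pos: [0.3932, -0.1292, 0.2069]
ee_rot: [[0.015, 0.017, -1.0], [-0.001, -1.0, -0.017], [-1.0, 0.002, -0.015]]
wrist_force: [0.7, -0.2, 0.8]
gripper_width: 1.003
```

```bash
python3 - <<'E'
from h import *
for i in range(3):im,C=shoot('wrist','w15')
s=r.sense();print(s['time_s'],s['tcp_pos'],s['gripper_width'],s['ee_rot'],s['joint_velocities'].round(1))
E
```

```text
19.85 [ 0.38990897 -0.1284535   0.19977285] 1.0022607499122256 [[ 3.85071865e-04  1.53661474e-02 -9.99881860e-01]
 [ 6.34101080e-04 -9.99881737e-01 -1.53659013e-02]
 [-9.99999725e-01 -6.28109190e-04 -3.94770016e-04]] [-0.1  2.1 -1.3 -0.1  0.  -0. ]
```

View pics/w15.png

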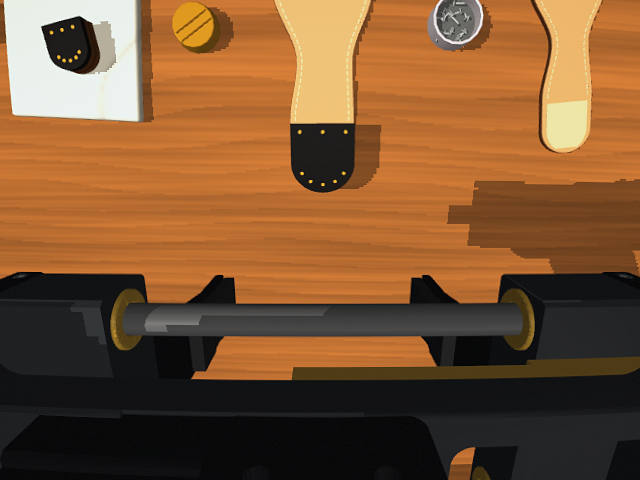

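```bash
python3 - <<'E'
from h import *
im,C=load('wrist','w15')
hsv=cv2.cvtColor(im,cv2.COLOR_BGR2HSV)
ce,y,c=heel(im,C,(323,157),'large',vmax=45,rad=48);fitD(cast(C,c,.034)*1000,1)
tan=(hsv[...,1]<160)&(hsv[...,2]>190)
c2=big(tan,(325,60),90);Q=cast(C,c2,.006)*1000
# sole axis from the waist just ahead of the heel
q=Q[(Q[:,0]>490)&(Q[:,0]<570)];sole(q,1,0,x0=4,x1=50);sole(q,1,0,x0=4,x1=75)
# medium sole
pale=(hsv[...,1]<110)&(hsv[...,2]>150);c3=big(tan|pale,(567,70),85)
M=cast(C,c3,.006)*1000;np.save('soleM15.npy',M)
for x1 in (40,60,80): sole(M,8,29,x1=x1)
vis(im,'v15',[c,c2,c3],(270,0,620,200),2)
cv2.imwrite('pics/v15z.png',cv2.resize(im[100:210,270:380],(660,660),interpolation=cv2.INTER_NEAREST))
E
```

```text
large centre mm [ 454.9 -128.3] yaw 0.83 LxW 64.0 61.1 angs [-0.   -1.11  0.76] rect 0.8208856582641602
D centre [ 454.9 -128.3] yaw 0.83 LxW 63.9 60.6 angs [ 0.   -1.1   1.09]
sole yaw -4.8 back [ 488.4 -122.3] HOME [ 488.4 -122.3] maxw 64.6 res 1.08
sole yaw -1.18 back [ 490.1 -127.4] HOME [ 490.1 -127.4] maxw 64.9 res 0.37
sole yaw 8.13 back [ 467.3 -390. ] HOME [ 496.1 -385.9] maxw 53.2 res 0.16
sole yaw 6.92 back [ 467.3 -389.4] HOME [ 496.1 -385.9] maxw 53.2 res 0.19
sole yaw 6.58 back [ 467.3 -389.4] HOME [ 496.1 -386.1] maxw 53.2 res 0.23
```

View pics/v15.png

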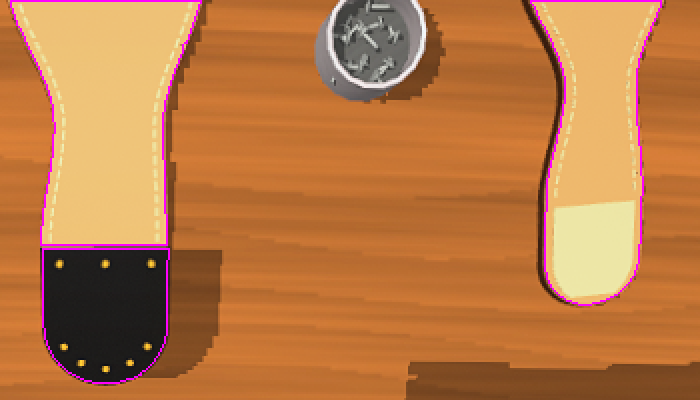

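View pics/v15z.png

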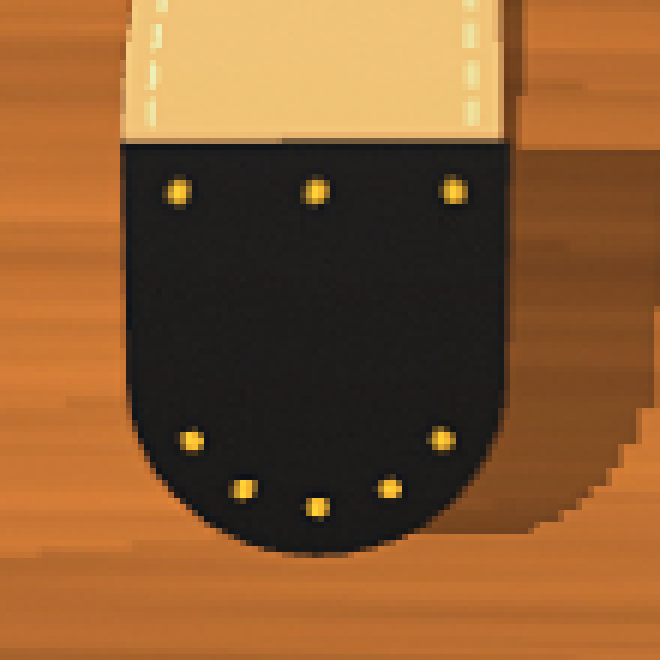

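Large heel reads (454.9,-128.3), yaw 0.8°, which matches its home within 0.5 mm. Now a direct view of the empty medium sole.

>>> move_arm(increments=[-6, 0, 0, 0, 0.267, -0.033, 0.087, -6, 0, 0, 0, 0.267, -0.033, 0.087, -6, 0, 0, 0, 0.267, -0.033, 0.087, -6, 0, 0, 0, 0.267, -0.033, 0.087, -6, 0, 0, 0, 0.267, -0.033, 0.087, -6, 0, 0, 0, 0.267, -0.033, 0.087, -6, 0, 0, 0, 0.267, -0.033, 0.087, -6, 0, 0, 0, 0.267, -0.033, 0.087, -6, 0, 0, 0, 0.267, -0.033, 0.087, -6, 0, 0, 0, 0.267, -0.033, 0.087])

```text
time_s: 20.68
tcp_pos: [0.4267, -0.3943, 0.1976]
ee_rot: [[-0.004, 0.12, -0.993], [0.002, -0.993, -0.12], [-1.0, -0.003, 0.003]]
wrist_force: [-0.6, -0.4, -0.3]
gripper_width: 1.0
```

```bash
python3 - <<'E'
from h import *
for i in range(4):im,C=shoot('wrist','w16')
s=r.sense();print(s['time_s'],s['tcp_pos'],s['gripper_width'],s['ee_rot'],s['joint_velocities'].round(1))
hsv=cv2.cvtColor(im,cv2.COLOR_BGR2HSV)
tan=(hsv[...,1]<160)&(hsv[...,2]>185);pale=(hsv[...,1]<110)&(hsv[...,2]>150)
c1=big(pale,(322,155),55);c2=big(tan|pale,(330,70),120)
vis(im,'v16',[c1,c2],(250,0,420,200))
fitD(cast(C,c1,.006)*1000,7);M=cast(C,c2,.006)*1000
for x1 in (40,50,60,80): sole(M,8,29,x1=x1)
print(M[M[:,0].argmax()])
E
```

```text
20.8833 [ 0.42756554 -0.39397611  0.19994487] 1.0024139134821632 [[-6.95022270e-05  1.21705150e-01 -9.92566296e-01]
 [ 1.35258734e-04 -9.92566288e-01 -1.21705158e-01]
 [-9.99999988e-01 -1.42712041e-04  5.25238829e-05]] [ 0.  -0.3  0.5  0.1 -0.1  0. ]
D centre [ 495.6 -385.2] yaw 7.44 LxW 46.7 43.9 angs [ 0.56 -1.31  0.2 ]
sole yaw 7.68 back [ 468.3 -389.2] HOME [ 497.  -385.3] maxw 53.0 res 0.24
sole yaw 7.52 back [ 468.3 -389.1] HOME [ 497.  -385.3] maxw 53.0 res 0.23
sole yaw 7.81 back [ 468.3 -389.4] HOME [ 497.  -385.4] maxw 53.0 res 0.23
sole yaw 6.67 back [ 468.3 -388.7] HOME [ 497.1 -385.4] maxw 53.0 res 0.31
[ 643.07138858 -405.2722352 ]
```

View pics/v16.png

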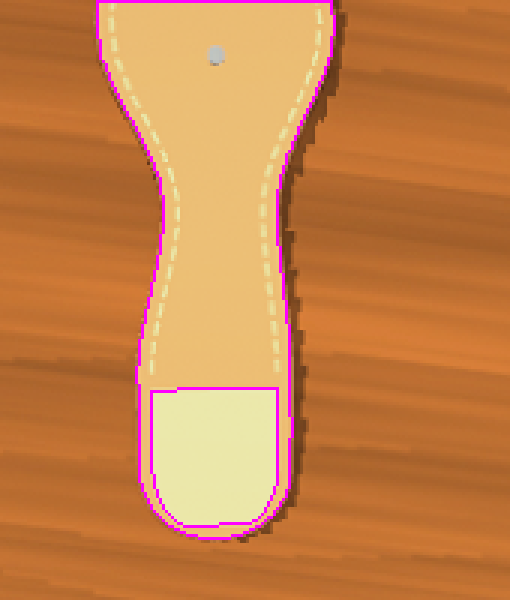

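Medium sole: home is about (496.6,-385.3) mm, yaw about 7.2°. Now fetching the medium heel.

>>> move_arm(increments=[8, 0, 0, 0, -0.42, -0.1, 0.087, 8, 0, 0, 0, -0.42, -0.1, 0.087, 8, 0, 0, 0, -0.42, -0.1, 0.087, 8, 0, 0, 0, -0.42, -0.1, 0.087, 8, 0, 0, 0, -0.42, -0.1, 0.087, 8, 0, 0, 0, -0.42, -0.1, 0.087, 8, 0, 0, 0, -0.42, -0.1, 0.087, 8, 0, 0, 0, -0.42, -0.1, 0.087, 8, 0, 0, 0, -0.42, -0.1, 0.087, 8, 0, 0, 0, -0.42, -0.1, 0.087, 8, 0, 0, 0, -0.42, -0.1, 0.087, 8, 0, 0, 0, -0.42, -0.1, 0.087])

```text
time_s: 21.88
tcp_pos: [0.4765, 0.0379, 0.2005]
ee_rot: [[0.002, -0.013, -1.0], [0.001, -1.0, 0.013], [-1.0, -0.001, -0.002]]
wrist_force: [-0.7, 0.2, -0.4]
gripper_width: 0.999
```

>>> move_arm(increments=[9.2, 0, 0, 0.06, -0.337, -0.04, 0.087, 9.2, 0, 0, 0.06, -0.337, -0.04, 0.087, 9.2, 0, 0, 0.06, -0.337, -0.04, 0.087, 9.2, 0, 0, 0.06, -0.337, -0.04, 0.087, 9.2, 0, 0, 0.06, -0.337, -0.04, 0.087, 9.2, 0, 0, 0.06, -0.337, -0.04, 0.087, 9.2, 0, 0, 0.06, -0.337, -0.04, 0.087, 9.2, 0, 0, 0.06, -0.337, -0.04, 0.087, 9.2, 0, 0, 0.06, -0.337, -0.04, 0.087, 9.2, 0, 0, 0.1, -0.337, -0.04, 0.087, 9.2, 0, 0, 0.1, -0.337, -0.04, 0.087, 9.2, 0, 0, 0.1, -0.337, -0.04, 0.087])

```text
time_s: 22.88
tcp_pos: [0.5214, 0.3685, 0.0983]
ee_rot: [[-0.004, -0.178, -0.984], [-0.004, -0.984, 0.178], [-1.0, 0.005, 0.003]]
wrist_force: [0.4, -0.1, 1.2]
gripper_width: 1.004
```

```bash
python3 - <<'E'
from h import *
for i in range(2):im,C=shoot('wrist','w17')
s=r.sense();print(s['time_s'],s['tcp_pos'],s['gripper_width'],s['ee_rot'],s['joint_velocities'].round(1))
E
```

```text
22.9833 [0.52361961 0.36987061 0.10182072] 1.0018347703725687 [[ 0.00219646 -0.1787289  -0.98389591]
 [ 0.00104425 -0.98389733  0.17873149]
 [-0.99999704 -0.00142001 -0.00197446]] [-0.2 -1.   0.9 -0.1  0.2 -0. ]
```

View pics/w17.png

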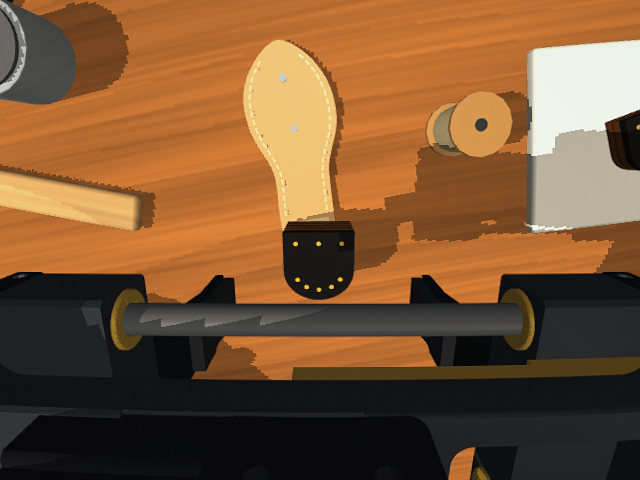

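>>> move_arm(increments=[0, 0, 0, 0.03, -0.001, 0.0023, 0.087, 0, 0, 0, 0.065, -0.001, 0.0023, 0.087, 0, 0, 0, 0.095, -0.001, 0.0023, 0.087, 0, 0, 0, 0.107, -0.001, 0.0023, 0.087, 0, 0, 0, 0.107, -0.001, 0.0023, 0.087, 0, 0, 0, 0.107, -0.001, 0.0023, 0.087, 0, 0, 0, 0.107, -0.001, 0.0023, 0.03, 0, 0, 0, 0.107, -0.001, 0.0023, 0.03, 0, 0, 0, 0.107, -0.001, 0.0023, 0.03, 0, 0, 0, 0.107, -0.001, 0.0023, 0.03, 0, 0, 0, 0.107, -0.001, 0.0023, 0.03, 0, 0, 0, 0.107, -0.001, 0.0023, 0.03])

```text
time_s: 23.98
tcp_pos: [0.5208, 0.3716, -0.0068]
ee_rot: [[0.0, -0.179, -0.984], [0.0, -0.984, 0.179], [-1.0, -0.001, -0.0]]
wrist_force: [0.2, -0.7, 0.2]
gripper_width: 0.633
```

>>> move_arm(increments=[0, 0, 0, 0, 0, 0, 0.03, 0, 0, 0, 0, 0, 0, 0.03, 0, 0, 0, 0, 0, 0, 0.03, 0, 0, 0, 0, 0, 0, 0.03])

```text
time_s: 24.32
tcp_pos: [0.5208, 0.3716, -0.0069]
ee_rot: [[0.0, -0.179, -0.984], [0.0, -0.984, 0.179], [-1.0, -0.0, -0.0]]
wrist_force: [-0.1, -0.8, 1.2]
gripper_width: 0.572
```

>>> move_arm(increments=[0, 0, 0, -0.02, 0, 0, 0.03, 0, 0, 0, -0.05, 0, 0, 0.03, 0, 0, 0, -0.085, 0, 0, 0.03, 0, 0, 0, -0.115, 0, 0, 0.03, -8, 0, 0, -0.12, 0.25, -0.04, 0.03, -8, 0, 0, -0.12, 0.25, -0.04, 0.03, -8, 0, 0, -0.12, 0.25, -0.04, 0.03, -8, 0, 0, -0.12, 0.25, -0.04, 0.03, -8, 0, 0, -0.12, 0.25, -0.04, 0.03, -8, 0, 0, -0.12, 0.25, -0.04, 0.03, -8, 0, 0, -0.12, 0.25, -0.04, 0.03, -8, 0, 0, -0.12, 0.25, -0.04, 0.03])

```text
time_s: 25.32
tcp_pos: [0.5147, 0.1159, 0.1127]
ee_rot: [[-0.001, -0.044, -0.999], [-0.0, -0.999, 0.044], [-1.0, 0.0, 0.001]]
wrist_force: [-0.1, -0.4, -2.0]
gripper_width: 0.574
```

```bash
python3 - <<'E'
from h import *
s=r.sense();print(s['time_s'],s['tcp_pos'],s['gripper_width'],s['ee_rot'],s['joint_velocities'].round(1))
E
```

```text
25.3167 [0.51470972 0.11589946 0.11268158] 0.574245769841361 [[-9.16702605e-04 -4.41407216e-02 -9.99024903e-01]
 [-2.83680776e-04 -9.99025271e-01  4.41409981e-02]
 [-9.99999540e-01  3.23868327e-04  9.03287194e-04]] [ 2.9  1.2  2.2  0.2  0.6 -0.8]
```

>>> move_arm(increments=[-9.5, 0, 0, 0, 0.46, -0.008, 0.03, -9.5, 0, 0, 0, 0.46, -0.008, 0.03, -9.5, 0, 0, 0, 0.46, -0.008, 0.03, -9.5, 0, 0, 0, 0.46, -0.008, 0.03, -9.5, 0, 0, 0, 0.46, -0.008, 0.03, -9.5, 0, 0, 0, 0.46, -0.008, 0.03, -9.5, 0, 0, 0, 0.46, -0.008, 0.03, -9.5, 0, 0, 0, 0.46, -0.008, 0.03, -9.5, 0, 0, 0, 0.46, -0.008, 0.03, -9.5, 0, 0, 0, 0.46, -0.008, 0.03, -9.5, 0, 0, 0, 0.46, -0.008, 0.03, -9.5, 0, 0, 0, 0.46, -0.008, 0.03])

```text
time_s: 26.32
tcp_pos: [0.5056, -0.3465, 0.112]
ee_rot: [[0.0, 0.121, -0.993], [-0.002, -0.993, -0.121], [-1.0, 0.002, -0.0]]
wrist_force: [-0.0, 0.3, -0.7]
gripper_width: 0.57
```

```bash
python3 - <<'E'
from h import *
for i in range(4):shoot('wrist','w18')
s=r.sense();print(s['time_s'],s['tcp_pos'],s['gripper_width'],s['ee_rot'],s['joint_velocities'].round(1))
E
```

```text
26.5167 [ 0.50519107 -0.3402595   0.11219783] 0.5675604286799071 [[-9.86218502e-04  1.26302508e-01 -9.91991282e-01]
 [ 8.30843539e-04 -9.91991319e-01 -1.26303339e-01]
 [-9.99999169e-01 -9.48752237e-04  8.73382570e-04]] [ 1.2 -0.9 -0.6  0.3 -0.1  0.1]
```

View pics/w18.png

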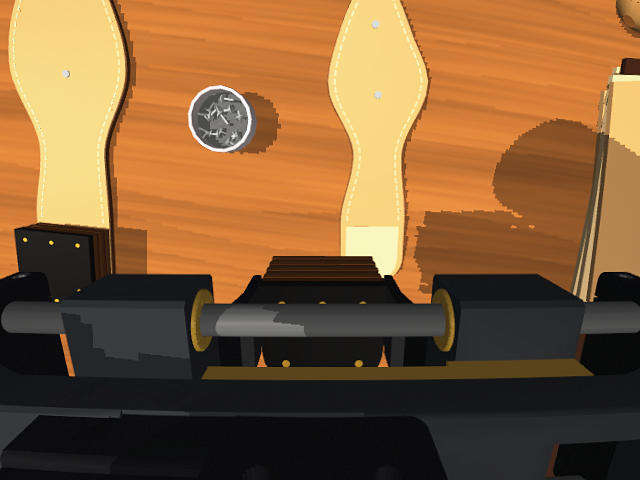

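>>> move_arm(increments=[0, 0, 0, 0, 0.0436, 0.007, 0.03, 0, 0, 0, 0, 0.0436, 0.007, 0.03, 0, 0, 0, 0.03, 0.0436, 0.007, 0.03, 0, 0, 0, 0.06, 0.0436, 0.007, 0.03, 0, 0, 0, 0.09, 0.0436, 0.007, 0.03, 0, 0, 0, 0.11, 0.0436, 0.007, 0.03, 0, 0, 0, 0.113, 0.0436, 0.007, 0.03, 0, 0, 0, 0.113, 0.0436, 0.007, 0.03, 0, 0, 0, 0.113, 0.0436, 0.007, 0.03, 0, 0, 0, 0.113, 0.0436, 0.007, 0.03])

```text
time_s: 27.35
tcp_pos: [0.5052, -0.3858, 0.0021]
ee_rot: [[0.004, 0.127, -0.992], [-0.002, -0.992, -0.127], [-1.0, 0.002, -0.003]]
wrist_force: [1.2, 0.5, 0.0]
gripper_width: 0.578
```

```bash
python3 - <<'E'
from h import *
for i in range(2):shoot('wrist','w19')
s=r.sense();print(s['time_s'],s['tcp_pos'],s['gripper_width'],s['ee_rot'],s['joint_velocities'].round(1),s['wrist_force'])
E
```

```text
27.45 [ 0.50473927 -0.38603538  0.00187402] 0.5706899779451001 [[ 0.0032965   0.12591095 -0.99203607]
 [-0.00160597 -0.99203952 -0.12591672]
 [-0.99999328  0.00200827 -0.00306805]] [-0.4  0.3 -0.4 -0.1  0.1 -0. ] [-1.41349648  0.35270175 -0.19338701]
```

View pics/w19.png

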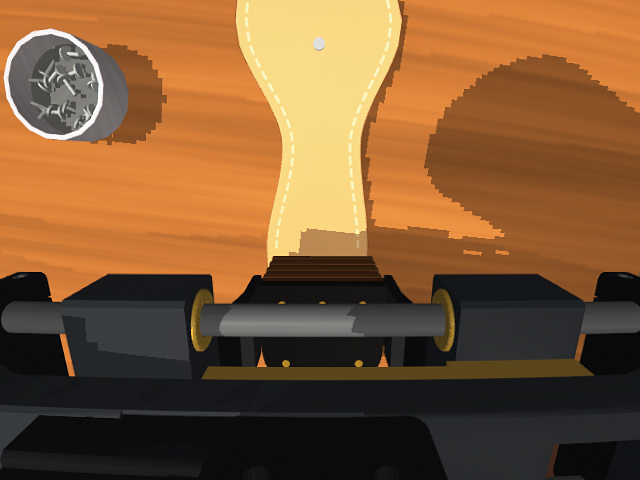

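>>> move_arm(increments=[0, 0, 0, 0, -0.0016, 0, 0.03, 0, 0, 0, 0.003, -0.0016, 0, 0.03, 0, 0, 0, 0.006, -0.0016, 0, 0.03, 0, 0, 0, 0.0085, -0.0016, 0, 0.03, 0, 0, 0, 0.0085, -0.0016, 0, 0.03, 0, 0, 0, 0.0085, -0.0016, 0, 0.03, 0, 0, 0, 0.0085, -0.0016, 0, 0.03])

```text
time_s: 28.03
tcp_pos: [0.5033, -0.3842, -0.007]
ee_rot: [[0.0, 0.126, -0.992], [-0.0, -0.992, -0.126], [-1.0, 0.0, -0.0]]
wrist_force: [-2.9, 2.6, 8.5]
gripper_width: 0.567
```

>>> move_arm(increments=[0, 0, 0, 0, 0, 0, 0.087, 0, 0, 0, 0, 0, 0, 0.087, 0, 0, 0, 0, 0, 0, 0.087, 0, 0, 0, 0, 0, 0, 0.087, 0, 0, 0, -0.01, 0, 0, 0.087, 0, 0, 0, -0.04, 0, 0, 0.087, 0, 0, 0, -0.08, 0, 0, 0.087, 0, 0, 0, -0.11, 0, 0.02, 0.087, 0, 0, 0, -0.14, 0, 0.05, 0.087, 0, 0, 0, -0.18, 0, 0.075, 0.087, 0, 0, 0, -0.207, 0, 0.075, 0.087, 0, 0, 0, -0.207, 0, 0.075, 0.087])

```text
time_s: 29.03
tcp_pos: [0.4305, -0.3966, 0.2076]
ee_rot: [[0.012, 0.125, -0.992], [-0.01, -0.992, -0.125], [-1.0, 0.011, -0.011]]
wrist_force: [0.5, -0.1, 1.5]
gripper_width: 0.998
```

```bash
python3 - <<'E'
from h import *
for i in range(4):im,C=shoot('wrist','w20')
s=r.sense();print(s['time_s'],s['tcp_pos'],s['gripper_width'],s['ee_rot'],s['joint_velocities'].round(1))
for v in (35,45,55):ce,y,c=heel(im,C,(323,155),'medium',vmax=v,rad=50)
fitD(cast(C,c,.048)*1000,7)
vis(im,'v20',[c],(230,50,420,210))
E
```

```text
29.2333 [ 0.42836749 -0.39310233  0.19779459] 1.0022088191240466 [[-8.59316901e-04  1.25174030e-01 -9.92134428e-01]
 [ 9.80673541e-04 -9.92134212e-01 -1.25174852e-01]
 [-9.99999150e-01 -1.08052485e-03  7.29802838e-04]] [ 0.2  1.4 -0.8  0.1  0.  -0. ]
medium centre mm [ 495.7 -385.8] yaw 7.12 LxW 48.0 48.4 angs [ 0.   -0.95  0.92] rect 7.123240947723389
medium centre mm [ 495.7 -385.8] yaw 7.12 LxW 48.0 48.9 angs [-0.   -0.95  0.92] rect 7.1158223152160645
medium centre mm [ 495.7 -385.8] yaw 6.18 LxW 48.4 48.9 angs [ 0.95  0.   -1.66] rect 7.125997543334961
D centre [ 495.7 -385.7] yaw 6.11 LxW 48.0 48.0 angs [ 1.01  0.07 -2.09]
```

View pics/v20.png

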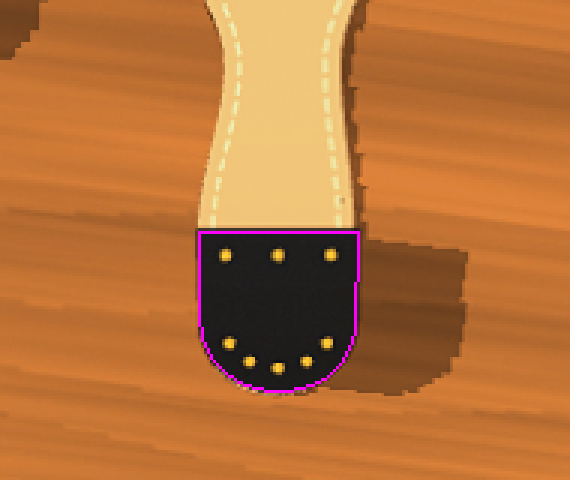

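Medium heel reads (495.7,-385.8), yaw 7.1°, within 1 mm of its home. Next, the small heel on the slab.

>>> move_arm(increments=[-3.8, 0, 0, 0, -0.47, -0.12, 0.087, -3.8, 0, 0, 0, -0.47, -0.12, 0.087, -3.8, 0, 0, 0, -0.47, -0.12, 0.087, -3.8, 0, 0, 0, -0.47, -0.12, 0.087, -3.8, 0, 0, 0, -0.47, -0.12, 0.087, -3.8, 0, 0, 0, -0.47, -0.12, 0.087, -3.8, 0, 0, 0, -0.47, -0.12, 0.087, -3.8, 0, 0, 0, -0.47, -0.12, 0.087, -3.8, 0, 0, 0, -0.47, -0.12, 0.087, -3.8, 0, 0, 0, -0.47, -0.12, 0.087, -3.8, 0, 0, 0, -0.47, -0.12, 0.087, -3.8, 0, 0, 0, -0.47, -0.12, 0.087])

```text
time_s: 30.23
tcp_pos: [0.4885, 0.0911, 0.1969]
ee_rot: [[-0.002, 0.194, -0.981], [-0.001, -0.981, -0.194], [-1.0, 0.001, 0.003]]
wrist_force: [0.9, -0.4, 0.8]
gripper_width: 0.999
```

```bash
python3 - <<'E'
from h import *
for i in range(5):im,C=shoot('wrist','w21')
s=r.sense();print(s['time_s'],s['tcp_pos'],s['gripper_width'],s['ee_rot'],s['joint_velocities'].round(1))
E
```

```text
30.4833 [0.48822387 0.08763287 0.19703387] 1.0033708449335141 [[-2.88718639e-03  1.91368472e-01 -9.81514020e-01]
 [-1.43003076e-03 -9.81517898e-01 -1.91365022e-01]
 [-9.99994810e-01  8.51088749e-04  3.10748792e-03]] [-1.3 -0.8 -0.1  0.   0.1 -0.1]
```

View pics/w21.png

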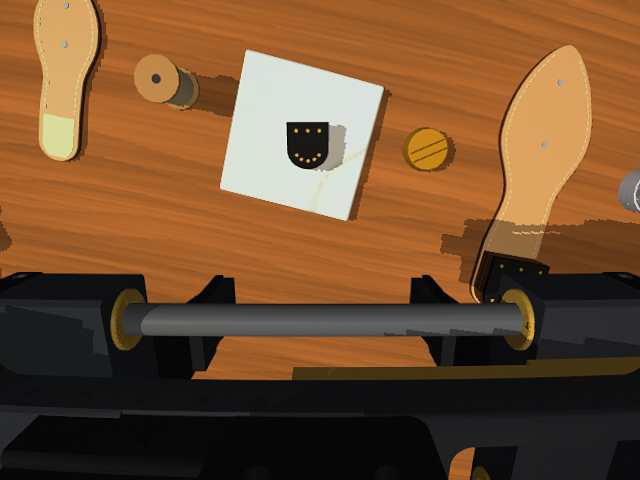

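```bash
python3 - <<'E'
from h import *
im,C=load('wrist','w21');hsv=cv2.cvtColor(im,cv2.COLOR_BGR2HSV)
for v in (45,60):ce,y,c=heel(im,C,(308,145),'small',zbase=.012,vmax=v,rad=40)
pale=(hsv[...,1]<120)&(hsv[...,2]>150);tan=(hsv[...,1]<160)&(hsv[...,2]>185)
c2=big(tan|pale,(65,80),90);M=cast(C,c2,.006)*1000
for x1 in (35,45,60): sole(M,-3,24,x1=x1)
E
```

```text
small centre mm [558.5 115.7] yaw 11.23 LxW 42.1 38.4 angs [-0.25  0.84 -0.  ] rect 10.981852531433105
small centre mm [558.9 115.9] yaw 11.23 LxW 43.0 38.4 angs [-0.25  0.03  0.  ] rect 10.981598854064941
sole yaw -1.43 back [496.1 378.6] HOME [520.1 378. ] maxw 42.2 res 0.19
sole yaw -0.95 back [496.1 378.4] HOME [520.1 378. ] maxw 42.9 res 0.2
sole yaw -1.28 back [496.2 379.5] HOME [520.1 378.9] maxw 43.0 res 0.18
```

>>> move_arm(increments=[13, 0, 0, 0, -0.292, -0.018, 0.087, 13, 0, 0, 0, -0.292, -0.018, 0.087, 13, 0, 0, 0, -0.292, -0.018, 0.087, 13, 0, 0, 0, -0.292, -0.018, 0.087, 13, 0, 0, 0, -0.292, -0.018, 0.087, 13, 0, 0, 0, -0.292, -0.018, 0.087, 13, 0, 0, 0, -0.292, -0.018, 0.087, 13, 0, 0, 0, -0.292, -0.018, 0.087, 13, 0, 0, 0, -0.292, -0.018, 0.087, 13, 0, 0, 0, -0.292, -0.018, 0.087, 13, 0, 0, 0, -0.292, -0.018, 0.087])

```text
time_s: 31.4
tcp_pos: [0.4512, 0.3758, 0.1981]
ee_rot: [[-0.001, -0.037, -0.999], [-0.001, -0.999, 0.037], [-1.0, 0.001, 0.001]]
wrist_force: [0.1, 0.7, 0.0]
gripper_width: 1.002
```

```bash
python3 - <<'E'
from h import *
for i in range(4):im,C=shoot('wrist','w22')
s=r.sense();print(s['time_s'],s['tcp_pos'],s['gripper_width'],s['ee_rot'],s['joint_velocities'].round(1))
hsv=cv2.cvtColor(im,cv2.COLOR_BGR2HSV)
tan=(hsv[...,1]<160)&(hsv[...,2]>185);pale=(hsv[...,1]<110)&(hsv[...,2]>150)
c1=big(pale,(322,155),55);c2=big(tan|pale,(320,90),105)
vis(im,'v22',[c1,c2],(230,0,430,210))
fitD(cast(C,c1,.006)*1000,-2);M=cast(C,c2,.006)*1000
for x1 in (35,45,60,170): sole(M,-2,24,x1=x1)
print(M[M[:,0].argmax()])
E
```

```text
31.6 [0.45132928 0.37645394 0.19871134] 1.002658515032042 [[ 1.75599469e-04 -3.67587394e-02 -9.99324154e-01]
 [ 2.08133544e-04 -9.99324146e-01  3.67587757e-02]
 [-9.99999963e-01 -2.14447699e-04 -1.67830063e-04]] [ 0.4  0.1  0.3  0.1  0.  -0. ]
D centre [520.7 377.4] yaw -1.75 LxW 40.8 34.4 angs [ 0.6  -1.2  -0.01]
sole yaw -0.93 back [496.1 377.7] HOME [520.1 377.3] maxw 42.9 res 0.11
sole yaw -1.57 back [496.2 377.9] HOME [520.2 377.2] maxw 42.9 res 0.13
sole yaw -1.58 back [496.2 377.9] HOME [520.2 377.2] maxw 43.1 res 0.17
sole yaw -1.22 back [496.1 377.2] HOME [520.1 376.7] maxw 66.8 res 0.79
[664.87907972 394.10591883]
```

View pics/v22.png

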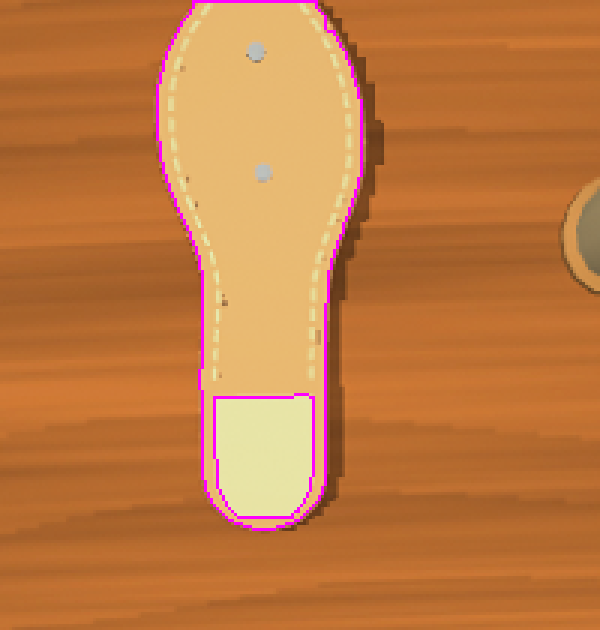

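>>> move_arm(increments=[-13.3, 0, 0, 0, 0.255, -0.123, 0.06, -13.3, 0, 0, 0, 0.255, -0.123, 0.06, -13.3, 0, 0, 0, 0.255, -0.123, 0.06, -13.3, 0, 0, 0, 0.255, -0.123, 0.06, -13.3, 0, 0, 0, 0.255, -0.123, 0.06, -13.3, 0, 0, 0, 0.255, -0.123, 0.06, -13.3, 0, 0, 0, 0.255, -0.123, 0.06, -13.3, 0, 0, 0.03, 0.255, -0.123, 0.06, -13.3, 0, 0, 0.07, 0.255, -0.123, 0.06, -13.3, 0, 0, 0.11, 0.255, -0.123, 0.06, -13.3, 0, 0, 0.14, 0.255, -0.123, 0.06, -13.3, 0, 0, 0.14, 0.255, -0.123, 0.06])

```text
time_s: 32.6
tcp_pos: [0.5599, 0.1158, 0.0522]
ee_rot: [[-0.013, 0.193, -0.981], [-0.005, -0.981, -0.193], [-1.0, 0.002, 0.013]]
wrist_force: [-1.7, 0.6, -0.1]
gripper_width: 0.687
```

```bash
python3 - <<'E'
from h import *
for i in range(4):im,C=shoot('wrist','w23')
s=r.sense();print(s['time_s'],s['tcp_pos'],s['gripper_width'],s['ee_rot'],s['joint_velocities'].round(1))
E
```

```text
32.8 [0.5669131  0.11928445 0.0610098 ] 0.6926084394045477 [[ 4.71984375e-03  1.96382956e-01 -9.80515914e-01]
 [ 1.56330432e-03 -9.80527087e-01 -1.96377668e-01]
 [-9.99987640e-01 -6.05972856e-04 -4.93494097e-03]] [ 0.2 -0.9  0.3 -0.2  0.1  0. ]
```

View pics/w23.png

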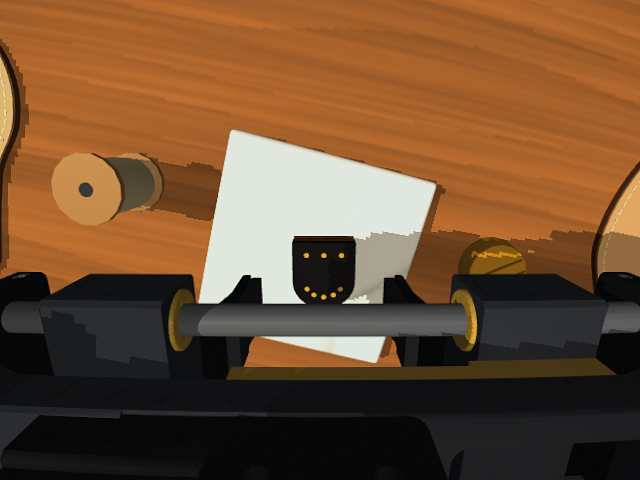

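>>> move_arm(increments=[0, 0, 0, 0.02, 0.0018, 0.0015, 0.06, 0, 0, 0, 0.045, 0.0018, 0.0015, 0.06, 0, 0, 0, 0.062, 0.0018, 0.0015, 0.06, 0, 0, 0, 0.065, 0.0018, 0.0015, 0.06, 0, 0, 0, 0.065, 0.0018, 0.0015, 0.06, 0, 0, 0, 0.065, 0.0018, 0.0015, 0.06, 0, 0, 0, 0.065, 0.0018, 0.0015, 0.02, 0, 0, 0, 0.065, 0.0018, 0.0015, 0.02, 0, 0, 0, 0.065, 0.0018, 0.0015, 0.02, 0, 0, 0, 0.065, 0.0018, 0.0015, 0.02, 0, 0, 0, 0.065, 0.0018, 0.0015, 0.02, 0, 0, 0, 0.065, 0.0018, 0.0015, 0.02])

```text
time_s: 33.8
tcp_pos: [0.5642, 0.1169, -0.006]
ee_rot: [[0.001, 0.196, -0.981], [0.0, -0.981, -0.196], [-1.0, -0.0, -0.001]]
wrist_force: [-1.6, 0.1, 4.4]
gripper_width: 0.457
```

>>> move_arm(increments=[0, 0, 0, 0, 0, 0, 0.02, 0, 0, 0, 0, 0, 0, 0.02, 0, 0, 0, 0, 0, 0, 0.02])

```text
time_s: 34.05
tcp_pos: [0.5642, 0.1168, -0.006]
ee_rot: [[0.001, 0.196, -0.981], [0.0, -0.981, -0.196], [-1.0, -0.0, -0.001]]
wrist_force: [-0.8, -0.2, 5.7]
gripper_width: 0.458
```

>>> move_arm(increments=[0, 0, 0, -0.02, 0, 0, 0.02, 0, 0, 0, -0.05, 0, 0, 0.02, 0, 0, 0, -0.085, 0, 0, 0.02, 0, 0, 0, -0.1, 0, 0, 0.02, 12.8, 0, 0, -0.1, -0.263, -0.013, 0.02, 12.8, 0, 0, -0.1, -0.263, -0.013, 0.02, 12.8, 0, 0, -0.1, -0.263, -0.013, 0.02, 12.8, 0, 0, -0.1, -0.263, -0.013, 0.02, 12.8, 0, 0, -0.1, -0.263, -0.013, 0.02, 12.8, 0, 0, -0.1, -0.263, -0.013, 0.02, 12.8, 0, 0, -0.1, -0.263, -0.013, 0.02, 12.8, 0, 0, -0.1, -0.263, -0.013, 0.02])

```text
time_s: 35.05
tcp_pos: [0.524, 0.3809, 0.0922]
ee_rot: [[-0.0, -0.022, -1.0], [0.0, -1.0, 0.022], [-1.0, -0.0, 0.0]]
wrist_force: [0.6, -0.0, -0.4]
gripper_width: 0.459
```

```bash
python3 - <<'E'
from h import *
for i in range(4):im,C=shoot('wrist','w24')
s=r.sense();print(s['time_s'],s['tcp_pos'],s['gripper_width'],s['ee_rot'],s['joint_velocities'].round(1))
E
```

```text
35.25 [0.52487853 0.37560355 0.09282154] 0.45514845853666736 [[-0.001186   -0.0274481  -0.99962253]
 [-0.00118191 -0.99962249  0.02744951]
 [-0.9999986   0.00121402  0.00115311]] [-0.7 -0.5 -0.   0.1  0.1 -0. ]
```

View pics/w24.png

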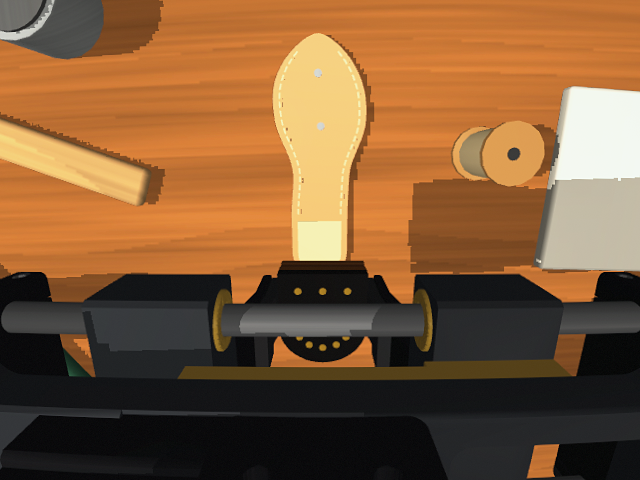

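>>> move_arm(increments=[0.3, 0, 0, 0.035, -0.0016, 0, 0.02, 0.3, 0, 0, 0.07, -0.0016, 0, 0.02, 0.3, 0, 0, 0.093, -0.0016, 0, 0.02, 0.3, 0, 0, 0.099, -0.0016, 0, 0.02, 0.3, 0, 0, 0.099, -0.0016, 0, 0.02, 0.3, 0, 0, 0.099, -0.0016, 0, 0.02, 0.3, 0, 0, 0.099, -0.0016, 0, 0.02])

```text
time_s: 35.83
tcp_pos: [0.5266, 0.3794, -0.0034]
ee_rot: [[0.003, -0.032, -0.999], [0.003, -0.999, 0.032], [-1.0, -0.003, -0.003]]
wrist_force: [0.2, -1.0, -0.7]
gripper_width: 0.454
```

```bash
python3 - <<'E'
from h import *
for i in range(3):im,C=shoot('wrist','w25')
s=r.sense();print(s['time_s'],s['tcp_pos'],s['gripper_width'],s['ee_rot'],s['joint_velocities'].round(1),s['wrist_force'])
E
```

```text
35.9833 [ 0.52591147  0.37947338 -0.00370795] 0.45371485596855354 [[ 0.00230368 -0.03142942 -0.99950332]
 [ 0.00253081 -0.99950259  0.03143523]
 [-0.99999414 -0.00260197 -0.00222299]] [ 0.2  0.3 -0.4 -0.1 -0.  -0.1] [ 0.50017025 -0.20583623  0.41966548]
```

>>> move_arm(increments=[-0.3, 0, 0, 0, 0.002, 0, 0.02, -0.3, 0, 0, 0, 0.002, 0, 0.02, -0.3, 0, 0, 0.003, 0.002, 0, 0.02, -0.3, 0, 0, 0.006, 0.002, 0, 0.02, -0.3, 0, 0, 0.0075, 0.002, 0, 0.02, -0.3, 0, 0, 0.0075, 0.002, 0, 0.02, -0.3, 0, 0, 0.0075, 0.002, 0, 0.02])

```text
time_s: 36.57
tcp_pos: [0.5252, 0.3769, -0.012]
ee_rot: [[0.001, -0.026, -1.0], [-0.0, -1.0, 0.026], [-1.0, -0.0, -0.001]]
wrist_force: [-2.5, -1.5, 6.8]
gripper_width: 0.457
```

Contact with 7 N at (525.2,376.9), which is on target. Release and look.

>>> move_arm(increments=[0, 0, 0, 0, 0, 0, 0.075, 0, 0, 0, 0, 0, 0, 0.075, 0, 0, 0, 0, 0, 0, 0.075, 0, 0, 0, 0, 0, 0, 0.075, 0, 0, 0, -0.01, 0, 0, 0.075, 0, 0, 0, -0.04, 0, 0, 0.075, 0, 0, 0, -0.08, 0, 0, 0.075, 0, 0, 0, -0.11, 0, 0.02, 0.075, 0, 0, 0, -0.14, 0, 0.05, 0.075, 0, 0, 0, -0.18, 0, 0.075, 0.075, 0, 0, 0, -0.212, 0, 0.075, 0.075, 0, 0, 0, -0.212, 0, 0.075, 0.075])

```text
time_s: 37.57
tcp_pos: [0.4523, 0.3819, 0.2091]
ee_rot: [[0.013, -0.023, -1.0], [0.012, -1.0, 0.023], [-1.0, -0.013, -0.012]]
wrist_force: [0.9, 0.8, 2.1]
gripper_width: 0.861
```

```bash
python3 - <<'E'
from h import *
for i in range(5):im,C=shoot('wrist','w26')
s=r.sense();print(s['time_s'],s['tcp_pos'],s['gripper_width'],s['joint_velocities'].round(1))
for v in (35,45,55):ce,y,c=heel(im,C,(323,155),'small',vmax=v,rad=50)
fitD(cast(C,c,.026)*1000,-1)
vis(im,'v26',[c],(230,50,420,210))
T,C=shoot('top','t26')
E
```

```text
37.8167 [0.4496506  0.37797372 0.19770632] 0.8643288232160607 [-0.2  0.9 -0.2  0.1  0.1  0.1]
small centre mm [519.9 376.1] yaw -1.57 LxW 41.2 38.5 angs [-0.   -0.73  2.22] rect -1.574859619140625
small centre mm [519.9 375.8] yaw -1.57 LxW 41.2 38.5 angs [-0.   -0.73  0.68] rect -1.574859619140625
small centre mm [519.9 375.8] yaw -1.57 LxW 41.2 38.6 angs [-0.   -0.73  0.68] rect -1.574859619140625
D centre [519.9 375.8] yaw -1.59 LxW 41.2 38.4 angs [ 0.01 -0.72  0.69]
```

View pics/v26.png

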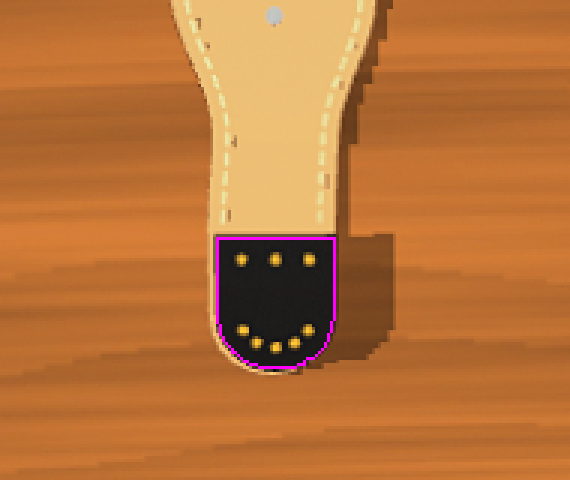

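View pics/t26.png

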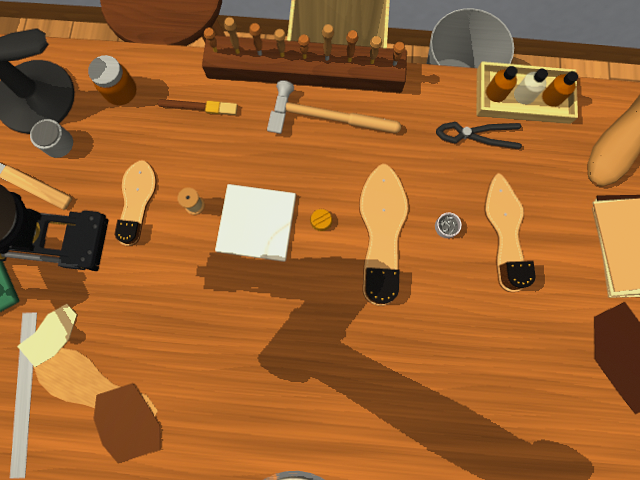

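```bash
python3 - <<'E'
from h import *
im,C=shoot('wrist','w27')
print(r.sense()['joint_velocities'].round(1))
heel(im,C,(323,155),'small',vmax=45,rad=50)
hsv=cv2.cvtColor(im,cv2.COLOR_BGR2HSV);tan=(hsv[...,1]<160)&(hsv[...,2]>185)
c2=big(tan,(320,80),90);M=cast(C,c2,.006)*1000
y=np.radians(-1.5);R=np.array([[np.cos(y),-np.sin(y)],[np.sin(y),np.cos(y)]])
q=M@R;h=np.array([519.9,377.3])@R;q=q-h
for x in range(24,50,3):
    k=q[abs(q[:,0]-x)<1.2];print(x,k[k[:,1]>0,1].mean().round(1),k[k[:,1]<0,1].mean().round(1))
im0,C0=load('wrist','w22');hsv=cv2.cvtColor(im0,cv2.COLOR_BGR2HSV)
# bystanders in top views
a=cv2.imread('pics/top0.png').astype(int);b=cv2.imread('pics/t26.png').astype(int)
d=abs(a-b).max(2)
for n,(x,y) in dict(spool=(190,200),wax=(321,219),tin=(449,225)).items():print(n,d[y-16:y+16,x-16:x+16].mean().round(2),(d[y-16:y+16,x-16:x+16]>40).sum())
E
```

```text
[0.  0.2 0.3 0.3 0.  0. ]
small centre mm [519.9 376.2] yaw -1.58 LxW 41.1 38.4 angs [-0.   -0.77  0.64] rect -1.5842056274414062
24 11.6 -11.3
27 21.8 -21.1
30 20.7 -21.0
33 20.7 -21.5
36 20.6 -22.0
39 20.6 -22.0
42 20.5 -22.0
45 19.8 -21.9
48 19.4 -21.9
spool 5.41 0
wax 5.57 0
tin 4.83 0
```

```bash
python3 - <<'E'
from station import r
print(r.sense()['time_s'],r.finish_job())
E
```

```text
the job is handed in; nothing more can be done
37.9167 None
```

All three heels are now on their own soles, and I handed the job in at 37.9 s of the 112 s allowed. I parked the small heel on the slab, placed the large and medium heels, then placed the small one.

| Heel | Offset from measured home | Offset in yaw |
|---|---|---|
| Large | about 0.5 mm | about 0.1° |
| Medium | about 1 mm | about 0.1° |
| Small | about 1 mm sideways | about 0.1° |

- **Placement:** each heel was lowered until the wrist read 5–9 N of contact, and its outline was measured again with the wrist camera after release. I judged flatness only from that contact and the outline, not by a separate height check.
- **Bystanders:** the top view shows the spool, wax and tin unmoved. The gripper was clear of everything at the end.
- **Small heel offset:** two readings disagreed slightly. It came out 1.1–1.5 mm sideways against the earlier sole measurement and about 0.8 mm against the sole edges in the final picture. I left it as it was.
- **Fingertips not as documented:** the pictures and the missed grasps put them about 20 mm behind the TCP, not 8 mm ahead. My first two attempts on the small heel therefore closed above it and moved it about 1 mm at most. After that I used the measured offset.

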